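Hand over the charged phones

ROBOT

A 6-joint arm with a two-finger parallel gripper is mounted at the origin on the work surface. World frame = base frame: x ahead of the robot, y to its left, z up, the work surface at z = 0. Lengths are in m, angles in degrees, forces in N, time in s.
With the tool pointing down it reaches from about 0.25 to 0.725 m from the base axis. Payload 9.7 kg.
Tool frame: the origin (TCP) lies on the centre line of the jaws, within the pads' length; the fingertips stand tip_extent ahead of it and the grasp point (between the pads) lies 3 mm ahead of it (tip_extent is the distance from the TCP to the fingertips, in m); z points along the fingers, y is the line along which they close (so a half turn about z gives the same grasp; the last joint's range is limited). The gripper opens to 85 mm and grips with 20 to 120 N. Pads are 22 mm wide; open, the fingers measure 114 mm over their backs; the gripper's body (76 mm by 85 mm) begins 54 mm behind the grasp point. The pads swing forward as they close: fully open they stand 13 mm farther back than shut.
Start: joints at [-71.906, 4.979, 10.078, 95.1, 0, 90], TCP at [0.171, -0.523, 0.253] pointing down, gripper open.
Joint ranges: [-179.16, 179.16], [-48.56, 103.87], [-65.8, 70.77], [-126.05, 130.52], [-82.76, 87.17], [-180, 180]. Speed limits (degrees/s): [127.2, 127.2, 147.25, 180, 180, 180].

INTERFACE

Orientations are given as [roll, pitch, yaw] about the fixed x, y, z axes, in that order (R = Rz(yaw) Ry(pitch) Rx(roll)).
In Python, from workcell import * gives the robot as it stands.
- The arm moves only by the tool servo_tool, never from a script. Its argument "rows" is a list of rows, each an object with "offset": the shift along the tool's x, y, z as a fraction of full scale, a list of three; "yaw": the turn about the tool's z as a fraction of full scale; "claw": the closure, from 0 (fully open) to 1 (shut). A call has 1 to 12 rows; each row is the pose to reach, as a shift and turn from the pose commanded when the call began, along the tool's axes at that moment, turning the shorter way round; what a row does not reach only later rows make up. Full scale, the value 1, is 0.1 m for a shift and pi rad for a turn. A row lasts 1/8 s, in which the tool goes at most 62.5 mm and 10.7 degrees, less where a joint would pass 70% of its speed; a pose out of reach is approached as far as the arm can. A call with a number of a shift or a turn outside -1 to 1 is refused whole. A call with a gripper value outside its range is refused whole. The fingers move at their own pace and stop on an object; "squeeze" is the grip in N (left out, the last holds). Time passes only in rows, so rows that repeat a pose let the fingers close. It gives the time, the measured TCP pose, the force, the opening and the grip force at its end, in the units of the state.
- get_obs(): the state, without advancing time (a new reading comes with each control period).
- camera(name): name is "side" or "top"; returns (picture, depth): 480x640x3 uint8, red, green, blue; 480x640 float32, m along the optical axis (not along the pixel's ray), 0 where there is no reading.
- camera_info(name): a dict with "fx", "fy", "cx", "cy" (pixels), "cam_to_world" (4x4, takes a point from camera to world coordinates). Camera axes: x right, y up, looking along -z (the intrinsics and any distortion apply to the point x, -y, -z); pixel columns grow to the right and rows downward; lengths in m; the calibration is good to about 2 mm. A picture is of the moment at which its call begins. camera_info takes no time and is no camera call.
- job_done(): hands the job in; it is judged then, once.
The state is a dict: "time": time; "q": joint angles; "qd": joint speeds; "joint_efforts": joint torques, N m; "ee_pos": TCP position; "tcp_rot": TCP orientation; "wrist_force": force on the tool from outside, world axes, zero at the start; "torque": the same for the moment, N m; "opening": finger opening in m; "grasp_force": force on a finger pad.
Only numpy, scipy, OpenCV 4.12 (cv2) and the standard library are available. Lean on these libraries where they do the work, as an engineer would, in place of code of your own. Each camera call takes 0.05 s, during which the arm holds its last target. There are 200 camera calls.

TASK

Switch the charging dock off at its lever, then slide every large phone up out of the dock and stand each in a free slot of the wooden rack, right down on the slot floor and roughly centred along it; the compact phones stay where they are. When all the large ones are over, put the ring over the post of the marker stand, down onto its foot, and switch the dock back on for the compact phone left in it (ring and switch in either order). Leave the other things on the desk alone.

Things in the scene. Friction and masses are not known exactly. Their poses are not given: they have to be found in the camera images.
- dock: White plastic charging dock, fixed: a block 110 mm (x) by 234 mm (y), 45 mm high, with five parallel upright slots running along its x axis and open at both ends. Slot centres lie at y = -92, -46, 0, +46 and +92 mm in its frame; each slot is 14 mm wide and 35 mm deep (slot floor 10 mm above the desk). Origin: centre of its underside, on the desk. Stands left or right of the middle of the desk.
- rack: Pale wooden handover rack, fixed: same block as the dock (110 x 234 mm, 45 mm high, slot centres at y = -92, -46, 0, +46, +92 mm, running along x, floor 10 mm above the desk, 35 mm deep) but the slots are 16 mm wide. Origin: centre of its underside. Stands on the other side from the dock.
- large0: A large phone, black, 160 mm long (its x), 10 mm thick (its y), 78 mm high as it stands on its long edge (its z), 190 g; starts in a dock slot, its middle level with the dock's middle to within 5 mm along the slot. Origin: centre of its lower edge (10 mm above the desk in a slot, so its upper edge is then at 88 mm). May be absent.
- large1: A large phone, black, 160 mm long (its x), 10 mm thick (its y), 78 mm high as it stands on its long edge (its z), 190 g; starts in a dock slot, its middle level with the dock's middle to within 5 mm along the slot. Origin: centre of its lower edge (10 mm above the desk in a slot, so its upper edge is then at 88 mm). May be absent.
- large2: A large phone, black, 160 mm long (its x), 10 mm thick (its y), 78 mm high as it stands on its long edge (its z), 190 g; starts in a dock slot, its middle level with the dock's middle to within 5 mm along the slot. Origin: centre of its lower edge (10 mm above the desk in a slot, so its upper edge is then at 88 mm). May be absent.
- large3: A large phone, black, 160 mm long (its x), 10 mm thick (its y), 78 mm high as it stands on its long edge (its z), 190 g; starts in a dock slot, its middle level with the dock's middle to within 5 mm along the slot. Origin: centre of its lower edge (10 mm above the desk in a slot, so its upper edge is then at 88 mm). May be absent.
- compact: A compact phone, black, 120 mm long, 62 mm high as it stands, 10 mm thick, 140 g; stands on its long edge in one of the dock's slots and stays there. Axes and origin as for the large phones.
- waiting0: A compact phone, black, 120 mm long, 62 mm high as it stands, 10 mm thick, 140 g; already waiting on its long edge in one of the rack's slots, so that slot is taken. Axes and origin as for the large phones. May be absent.
- waiting1: A compact phone, black, 120 mm long, 62 mm high as it stands, 10 mm thick, 140 g; already waiting on its long edge in one of the rack's slots, so that slot is taken. Axes and origin as for the large phones. May be absent.
- waiting2: A compact phone, black, 120 mm long, 62 mm high as it stands, 10 mm thick, 140 g; already waiting on its long edge in one of the rack's slots, so that slot is taken. Axes and origin as for the large phones. May be absent.
- power_base: White base of the dock's power switch, fixed on the desk: 70 mm (x) by 50 mm (y), 25 mm high. Origin: centre of its underside. Its lever swings in its x-z plane about a level axis 22 mm above the desk over its origin.
- power (a joint): Angle of the power lever in rad: 0 = leaning fully to the base's -x side (towards the robot), which is ON; 1.0 = leaning fully to the +x side (away from the robot), which is OFF. It stays where it is left and moves with under 2 N at the tip.
- power_tip (a point): Centre of the black ball, 26 mm across, at the tip of the power lever, 80 mm from its axis (about 92 mm above the desk at either end of its swing). The shaft below it is 10 mm thick.
- stand: Steel marker stand, fixed: a round foot 80 mm across and 12 mm high with an upright post 22 mm in diameter rising from its centre to 75 mm above the desk, its top chamfered. Origin: centre of its underside.
- ring: Aluminium marker ring lying flat on the desk: 64 mm outside, bore 30 mm, 30 mm high, 80 g. Origin: centre of its underside, z along its bore. On the stand it rests on the foot, 12 mm above the desk.
- cat: Cat figurine in a clear case on a red base, 90 x 90 mm, 132 mm high, on the desk; not part of the job. Origin: centre of its underside.
- stormglass: Drop-shaped glass on a wooden base, 100 x 100 mm, 152 mm high, on the desk; not part of the job. Origin: centre of its underside.
- penpot: Brass pen pot, 80 mm across, 100 mm high with pens to 160 mm, on the desk; not part of the job. Origin: centre of its underside.
- mouse: Black computer mouse, 105 x 60 x 30 mm, on the desk; not part of the job. Origin: centre of its underside.
- calculator: Grey calculator, 130 x 75 x 16 mm, on the desk; not part of the job. Origin: centre of its underside.
- stapler: Black stapler, 35 x 140 mm, 46 mm high, on the desk; not part of the job. Origin: centre of its underside.
Things that resemble listed ones, but are neither listed nor needed, are in the scene too. Leave any blue or purple look-alike of the large3 alone.

How it is judged:
By the outcome, as a careful person would: the job done as asked, in the order asked, and still so for the second after the job is handed in, with the robot touching nothing.
Of large0, large1, large2, large3 only 2 to 4 are there at a start; the rules pass over those that are not, and their reading is None.
Of waiting0, waiting1, waiting2 only 1 to 1 are there at a start; the rules pass over those that are not, and their reading is None.
At some moment in a run one of ring may be knocked a few centimetres aside while the robot is not near it.
It also fails if it takes over 210 s, if anything falls off the work surface, if the arm or the gripper's body presses on something with over 40 N, if the wrist force passes 120 N, or if a joint passes its speed limit or range.

## Working session

There is one attempt and no reset: what is moved stays moved. The work goes in short steps, Python scripts to look and compute and a tool call to move; the robot and the scene stay as the last step left them, time stands still between calls to the robot, and variables do not carry over. Pictures are saved under pics/ and viewed, at most 14 in all, crops included, and the job is handed in when it is done.

Besides the shell and the picture viewer there is one more tool, called after "Call:" as name([rows], argument=value, ...), one row to a line, values as JSON. servo_tool: Moves the arm, as the interface text tells. Its arguments: {"type":"object","properties":{"rows":{"type":"array"},"squeeze":{"type":"number"}},"required":["rows"]}

```bash
ls; mkdir -p pics
cat > h.py <<'E'
from workcell import *
import numpy as np, cv2
def snap(n,f):
    p,d=camera(n); cv2.imwrite(f'pics/{f}.png',p[:,:,::-1]); np.save(f'pics/{f}.npy',d); return p,d
def ray(n,u,v):
    c=camera_info(n); M=np.array(c['cam_to_world'])
    r=M[:3,:3]@np.array([(u-c['cx'])/c['fx'],-(v-c['cy'])/c['fy'],-1.]); return M[:3,3],r
def onplane(n,u,v,z):
    o,r=ray(n,u,v); return o+r*(z-o[2])/r[2]
def pt(n,u,v,d): o,r=ray(n,u,v); return o+r*d
def cloud(n,d):
    c=camera_info(n); M=np.array(c['cam_to_world']); v,u=np.mgrid[:480,:640]
    P=np.stack([(u-c['cx'])/c['fx']*d,-(v-c['cy'])/c['fy']*d,-d],-1)
    return P@M[:3,:3].T+M[:3,3]
E
python3 - <<'E'
from h import *
for n in('top','side'):
    p,d=snap(n,n+'0'); c=camera_info(n); print({k:np.round(v,3).tolist() if not isinstance(v,str) else v for k,v in c.items()}, (d>0).mean())
o=get_obs(); print(o)
E
```

```text
pics
{'fx': 574.994, 'fy': 574.994, 'cx': 313.159, 'cy': 238.036, 'cam_to_world': [[-0.001, 0.982, -0.186, 0.225], [-1.0, -0.001, -0.002, 0.009], [-0.002, 0.186, 0.982, 1.504], [0.0, 0.0, 0.0, 1.0]]} 0.9960514322916667
{'fx': 514.668, 'fy': 514.668, 'cx': 323.374, 'cy': 232.287, 'cam_to_world': [[-0.703, 0.51, -0.496, -0.185], [-0.711, -0.519, 0.475, 0.642], [-0.015, 0.686, 0.727, 1.076], [0.0, 0.0, 0.0, 1.0]]} 0.995986328125
{'time': 0.1, 'q': array([-7.19047782e+01,  5.00861746e+00,  1.00384095e+01,  9.50983324e+01,
       -1.04933066e-03,  9.00006657e+01]), 'qd': array([ 0.06729356, -0.15447372,  0.10491121, -0.11182318, -0.08276837,
        0.1046625 ]), 'joint_efforts': array([ 2.46163945e-04, -5.21562552e+01,  4.65654731e+01,  1.60918728e-02,
        2.81438463e-05,  1.33388767e-05]), 'ee_pos': array([ 0.17077014, -0.52263499,  0.25264229]), 'tcp_rot': array([-1.79931460e+02,  1.05012626e-03,  1.80945573e+01]), 'wrist_force': array([-0.40762186, -0.18207343,  0.72108892]), 'torque': array([0.01749913, 0.01295437, 0.04680643]), 'grasp_force': 0.0, 'opening': 0.08539566767457889}
```

View pics/top0.png

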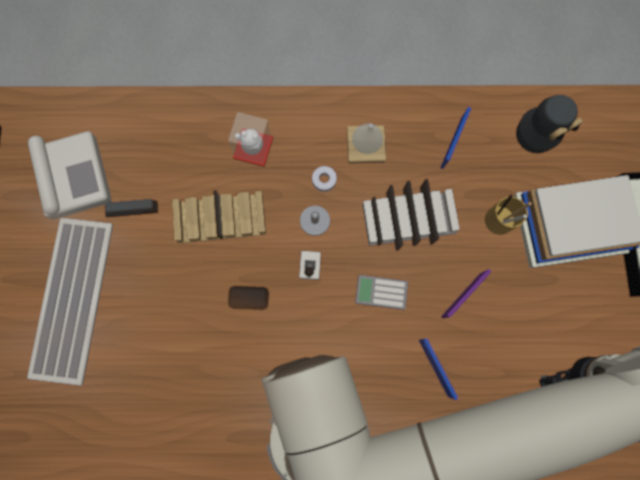

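View pics/side0.png

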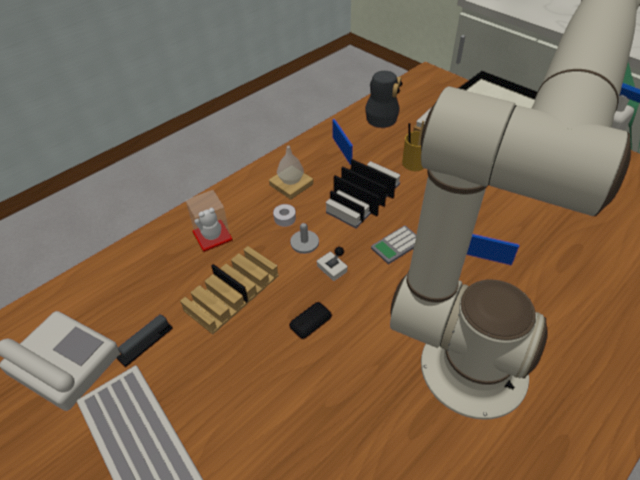

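Top view: the white dock is at (412,217) and holds black phones at columns 377 (short), 396, 413 and 431 (long). The wooden rack is at (219,216), with a phone at column 218. The stand is at (315,220), the ring at (324,178) and the switch at (310,265). The blue and purple standing plates at (457,137), (467,294) and (438,368) are look-alikes, so I leave them alone. Next I measure and take an enlarged crop.

```bash
cat >> h.py <<'E'
def rect(P):
    (c,s,a)=cv2.minAreaRect((P[:,:2]*1000).astype(np.float32)); 
    if s[0]<s[1]: s=s[::-1]; a+=90
    return np.round(c,1),np.round(s,1),round((a+90)%180-90,1)
def comps(n,p,d,m,amin=25):
    C=cloud(n,d); k,l,st,ce=cv2.connectedComponentsWithStats(m.astype(np.uint8),connectivity=8)
    for i in range(1,k):
        if st[i,4]<amin: continue
        P=C[l==i]; print(n,'px',ce[i].round(0),st[i,4],'z',np.percentile(P[:,2],[5,50,95]).round(4),*rect(P))
E
python3 - <<'E'
from h import *
for n in('top','side'):
    p=cv2.imread(f'pics/{n}0.png')[:,:,::-1].astype(int); d=np.load(f'pics/{n}0.npy'); C=cloud(n,d); x,y,z=C[...,0],C[...,1],C[...,2]
    A=(x>.25)&(x<.75)&(abs(y)<.45)
    g=p.max(2)
    print('--phones'); comps(n,p,d,A&(z>.05)&(z<.098)&(g<70))
    print('--black any'); comps(n,p,d,A&(z>.055)&(g<70)) if n=='top' else 0
    print('--blocks'); comps(n,p,d,A&(z>.038)&(z<.049)&(g>=90),15)
    print('--ring'); comps(n,p,d,A&(z>.022)&(z<.036)&(p.max(2)-p.min(2)<40)&(g>90))
    print('--stand foot'); comps(n,p,d,A&(z>.007)&(z<.018)&(p.max(2)-p.min(2)<40)&(g>70))
    print('--high'); comps(n,p,d,A&(z>.06)&(abs(y)<.1),8)
t=cv2.imread('pics/top0.png')[120:310,150:480]; cv2.imwrite('pics/crop0.png',cv2.resize(t,None,fx=2.4,fy=2.4,interpolation=cv2.INTER_CUBIC))
E
```

```text
--phones
top px [430. 211.] 322 z [0.0534 0.0799 0.0896] [ 567.3 -287. ] [157.2   9.4] 8.0
top px [412. 213.] 299 z [0.0545 0.0806 0.0898] [ 562.6 -241.4] [157.1   8.9] 7.9
top px [394. 217.] 273 z [0.0536 0.0822 0.0904] [ 550.6 -196.6] [156.2   7.8] 8.4
top px [217. 214.] 166 z [0.0608 0.0696 0.0755] [561.  256.6] [115.4   9.1] 6.0
top px [376. 221.] 133 z [0.0541 0.0683 0.0744] [ 543.4 -150.7] [115.8   6.6] 7.6
--black any
top px [430. 211.] 296 z [0.0583 0.0812 0.0897] [ 567.3 -287. ] [157.2   9.4] 8.0
top px [412. 212.] 278 z [0.0586 0.0816 0.0899] [ 562.7 -241.4] [157.    8.9] 7.9
top px [395. 217.] 256 z [0.0578 0.0828 0.0905] [ 550.6 -196.6] [156.2   7.8] 8.4
top px [217. 214.] 165 z [0.0626 0.0696 0.0755] [561.  256.6] [115.4   9.1] 6.0
top px [376. 220.] 125 z [0.0568 0.0686 0.0744] [ 543.4 -150.7] [115.8   6.6] 7.6
top px [309. 271.] 54 z [0.0995 0.1059 0.1123] [409.8  19.9] [22.7 19.2] -53.3
--blocks
top px [238. 154.] 15 z [0.0408 0.0448 0.0487] [729.1 209.1] [30.2  2.7] 76.8
top px [254. 158.] 23 z [0.0397 0.044  0.0478] [718.7 168.3] [44.8  3.5] 76.5
top px [439. 212.] 
[... 2925 characters left out ...]
 ] [ 546.6 -128.2] [110.4  13.7] 12.0
side px [331. 264.] 257 z [0.0224 0.0248 0.0289] [436.   20.9] [71.6 51.5] -6.0
--stand foot
side px [342. 218.] 68 z [0.008  0.013  0.0176] [ 542.2 -128.6] [100.3   8.4] 7.6
side px [285. 222.] 58 z [0.0076 0.0127 0.017 ] [654.9  -6. ] [61.4 28.1] 49.1
side px [397. 243.] 628 z [0.0096 0.0141 0.0175] [ 366.7 -165. ] [130.9  78.5] 82.6
side px [304. 242.] 398 z [0.008  0.0113 0.0156] [553.8   9.6] [78.2 76.2] -42.3
side px [332. 272.] 73 z [0.0072 0.0124 0.0171] [427.2  37.7] [80.7 39.4] 29.6
--high
side px [303. 227.] 50 z [0.061  0.07   0.0749] [555.6   8.8] [19.5 19.4] 47.0
side px [338. 252.] 95 z [0.068  0.1017 0.11  ] [408.7  25.7] [29.8 21.1] 21.8
```

View pics/crop0.png

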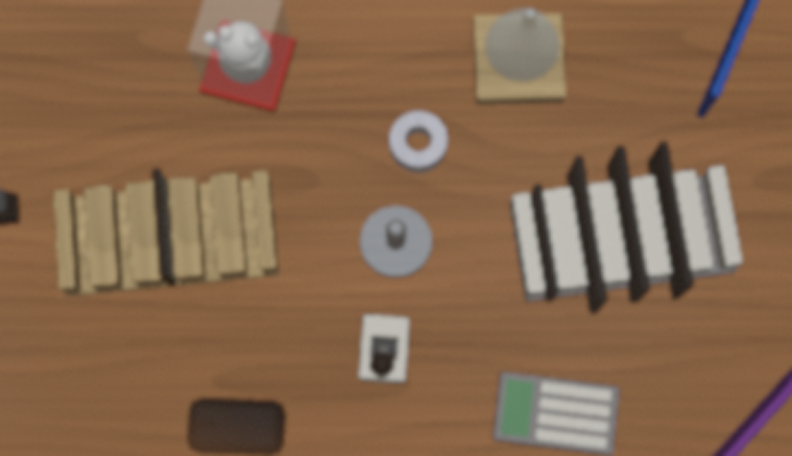

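There are three large phones, black, about 157 mm long with tops near 0.089 m: pixels (430,211), (412,213) and (394,217). The short one at (376,221) is the dock's compact (about 116 mm, top 0.0745 m), and (217,214) is the waiting compact in the rack's middle slot. The crop confirms this. I do the lever first.

```bash
cat >> h.py <<'E'
from scipy.spatial.transform import Rotation as Ro
def plan(*W, start=None):
    "waypoints (x,y,z,yaw) in mm/deg -> tool offsets per call"
    o=get_obs(); s=start or [*(np.array(o['ee_pos'])*1000),o['tcp_rot'][2]]
    for w in W:
        R=Ro.from_euler('xyz',[180,0,s[3]],degrees=True).as_matrix()
        off=R.T@(np.array(w[:3])-np.array(s[:3]))/100; dy=-((w[3]-s[3]+180)%360-180)/180
        print(w,'off',np.round(off,3).tolist(),'yaw',round(dy,4)); s=list(w)
E
python3 - <<'E'
from h import *
import workcell
from scipy.optimize import least_squares
print([k for k in dir(workcell) if not k.startswith('_')], globals().get('tip_extent'))
for n in('top','side'):
    p=cv2.imread(f'pics/{n}0.png').astype(int); C=cloud(n,np.load(f'pics/{n}0.npy'))
    m=(C[...,2]>.085)&(abs(C[...,0]-.41)<.04)&(abs(C[...,1]-.02)<.03)&(p.max(2)<70); P=C[m]
    r=least_squares(lambda c:np.linalg.norm(P-c,axis=1)-.013,[.405,.02,.095],loss='soft_l1',f_scale=.002)
    print(n,len(P),r.x.round(4))
plan((240,-430,250,0),(290,-335,250,0),(330,-240,250,0),(350,-145,250,0),(360,-60,200,0),(360,20,150,0))
E
```

```text
['PlanningError', 'camera', 'camera_info', 'get_obs', 'job_done', 'tip_extent'] 0.022
top 53 [0.4059 0.0214 0.0961]
side 69 [0.4083 0.0221 0.096 ]
(240, -430, 250, 0) off [0.946, -0.666, 0.026] yaw 0.1005
(290, -335, 250, 0) off [0.5, -0.95, -0.0] yaw 0.0
(330, -240, 250, 0) off [0.4, -0.95, -0.0] yaw 0.0
(350, -145, 250, 0) off [0.2, -0.95, -0.0] yaw 0.0
(360, -60, 200, 0) off [0.1, -0.85, 0.5] yaw 0.0
(360, 20, 150, 0) off [0.0, -0.8, 0.5] yaw 0.0
```

Call:
servo_tool([
  {"offset":[0.47,-0.33,0.03],"yaw":0.05,"claw":1},
  {"offset":[0.946,-0.666,0.026],"yaw":0.1005,"claw":1},
  {"offset":[0.946,-0.666,0.026],"yaw":0.1005,"claw":1},
  {"offset":[0.946,-0.666,0.026],"yaw":0.1005,"claw":1},
])

```text
time: 0.6
ee_pos: [0.2401, -0.4302, 0.2506]
tcp_rot: [180.0, 0.0, 0.1]
wrist_force: [-0.6, -0.0, 0.8]
opening: 0.0122
grasp_force: 0.0
```

Call:
servo_tool([
  {"offset":[0.25,-0.48,0],"yaw":0,"claw":1},
  {"offset":[0.5,-0.95,0],"yaw":0,"claw":1},
  {"offset":[0.5,-0.95,0],"yaw":0,"claw":1},
])

```text
time: 0.98
ee_pos: [0.2907, -0.334, 0.2509]
tcp_rot: [180.0, -0.0, 0.2]
wrist_force: [-0.5, -1.1, 0.8]
opening: 0.0003
grasp_force: 0.0
```

Call:
servo_tool([
  {"offset":[0.2,-0.48,0],"yaw":0,"claw":1},
  {"offset":[0.4,-0.95,0],"yaw":0,"claw":1},
  {"offset":[0.4,-0.95,0],"yaw":0,"claw":1},
])

```text
time: 1.35
ee_pos: [0.3307, -0.2393, 0.2507]
tcp_rot: [180.0, -0.0, 0.2]
wrist_force: [-0.0, -0.9, 0.1]
opening: -0.0002
grasp_force: 0.0
```

Call:
servo_tool([
  {"offset":[0.1,-0.48,0],"yaw":0,"claw":1},
  {"offset":[0.2,-0.95,0],"yaw":0,"claw":1},
  {"offset":[0.2,-0.95,0],"yaw":0,"claw":1},
])

```text
time: 1.72
ee_pos: [0.3505, -0.1447, 0.2507]
tcp_rot: [180.0, -0.0, 0.2]
wrist_force: [0.5, -0.8, 0.2]
opening: -0.0004
grasp_force: 0.0
```

Call:
servo_tool([
  {"offset":[0.1,-0.42,0.2],"yaw":0,"claw":1},
  {"offset":[0.1,-0.85,0.5],"yaw":0,"claw":1},
  {"offset":[0.1,-0.85,0.5],"yaw":0,"claw":1},
])

```text
time: 2.1
ee_pos: [0.3595, -0.06, 0.1987]
tcp_rot: [-180.0, 0.2, 0.1]
wrist_force: [-0.1, 0.1, -0.4]
opening: 0.0001
grasp_force: 0.0
```

Call:
servo_tool([
  {"offset":[0,-0.4,0.2],"yaw":0,"claw":1},
  {"offset":[0,-0.8,0.5],"yaw":0,"claw":1},
  {"offset":[0,-0.8,0.95],"yaw":0,"claw":1},
  {"offset":[0,-0.8,0.95],"yaw":0,"claw":1},
  {"offset":[0,-0.8,0.95],"yaw":0,"claw":1},
])

```text
time: 2.72
ee_pos: [0.3611, 0.0057, 0.1075]
tcp_rot: [-179.5, -0.1, 0.6]
wrist_force: [-0.3, 0.0, 1.0]
opening: -0.0001
grasp_force: 0.0
```

Call:
servo_tool([
  {"offset":[0,0,0],"yaw":0,"claw":1},
  {"offset":[0,0,0],"yaw":0,"claw":1},
  {"offset":[0,0,0],"yaw":0,"claw":1},
])

```text
time: 3.1
ee_pos: [0.3605, 0.0068, 0.1062]
tcp_rot: [-179.5, -0.0, 0.7]
wrist_force: [1.1, -1.1, 0.4]
opening: 0.0002
grasp_force: 0.0
```

Call:
servo_tool([
  {"offset":[0,-0.14,0],"yaw":0,"claw":1},
  {"offset":[0.1,-0.14,0],"yaw":0,"claw":1},
  {"offset":[0.2,-0.14,0],"yaw":0,"claw":1},
  {"offset":[0.3,-0.14,0],"yaw":0,"claw":1},
  {"offset":[0.4,-0.14,0],"yaw":0,"claw":1},
  {"offset":[0.5,-0.14,0],"yaw":0,"claw":1},
  {"offset":[0.6,-0.14,0],"yaw":0,"claw":1},
  {"offset":[0.7,-0.14,0],"yaw":0,"claw":1},
  {"offset":[0.75,-0.14,0],"yaw":0,"claw":1},
  {"offset":[0.8,-0.14,0],"yaw":0,"claw":1},
])

```text
time: 4.35
ee_pos: [0.4403, 0.0138, 0.1057]
tcp_rot: [-179.1, 0.0, 1.3]
wrist_force: [-1.2, 0.0, -0.5]
opening: -0.0001
grasp_force: 0.5
```

Call:
servo_tool([
  {"offset":[0.02,0,0],"yaw":0,"claw":1},
  {"offset":[0.04,0,0],"yaw":0,"claw":1},
  {"offset":[0.06,0,0],"yaw":0,"claw":1},
  {"offset":[0.06,0,0],"yaw":0,"claw":1},
])

```text
time: 4.85
ee_pos: [0.4463, 0.0139, 0.1059]
tcp_rot: [-179.1, -0.0, 1.3]
wrist_force: [-0.1, -0.0, -1.0]
opening: -0.0
grasp_force: 0.1
```

Run:
```python
from h import *
o=get_obs(); print(o['q'].round(1),o['ee_pos'].round(4),o['tcp_rot'].round(2))
p,d=snap('top','t1'); C=cloud('top',d)
m=(C[...,2]>.07)&(abs(C[...,0]-.45)<.07)&(abs(C[...,1]-.02)<.05)&(p.max(2)<70)
print(C[m].min(0),C[m].max(0))
comps('side',*snap('side','s1')[:0] or (None,np.load('pics/s1.npy')), (cloud('side',np.load('pics/s1.npy'))[...,2]>.075)&(cv2.imread('pics/s1.png').max(2)<70),15)
```

```text
[  1.3  -9.6 -20.3  79.3   0.9 179.9] [0.4463 0.0139 0.1059] [-1.791e+02 -2.000e-02  1.320e+00]
[0.41651694 0.06510847 0.53058817] [0.43495525 0.0673606  0.54312278]
side px [386.  79.] 279 z [0.1572 0.1744 0.1803] [300.3  -4.1] [1614.2   78.2] -50.3
side px [313. 110.] 953 z [0.4827 0.5206 0.5497] [133.5 329.3] [890.7  57.6] -40.8
side px [628.  96.] 70 z [0.2366 0.2434 0.2543] [ 137.8 -908.8] [65.8 14.8] 1.4
side px [357. 170.] 952 z [0.0778 0.3567 0.4001] [223.4 183.7] [1220.7  130.2] -54.4
side px [486. 179.] 170 z [0.5255 0.5635 0.5965] [65.7 52.6] [22.2 17.6] -82.0
side px [334. 213.] 1517 z [0.084  0.2118 0.2898] [224.3 242. ] [1133.6  156.4] -52.2
side px [531. 275.] 4869 z [0.5369 0.587  0.6217] [-151.6  396.8] [483.1 108.7] -69.6
side px [509. 302.] 170 z [0.4969 0.5033 0.5109] [-136.2  399.3] [491.3  62.4] -71.5
side px [453. 375.] 112 z [0.2297 0.2381 0.2468] [-19.9 174.5] [92.2 31.2] 5.0
side px [435. 393.] 1655 z [0.1322 0.1809 0.2136] [-111.9  389.7] [513.4 112.7] -61.5
side px [505. 378.] 20 z [0.0768 0.0803 0.0822] [-72.4  19.2] [30.9  2.8] 77.0
```

View pics/s1.png

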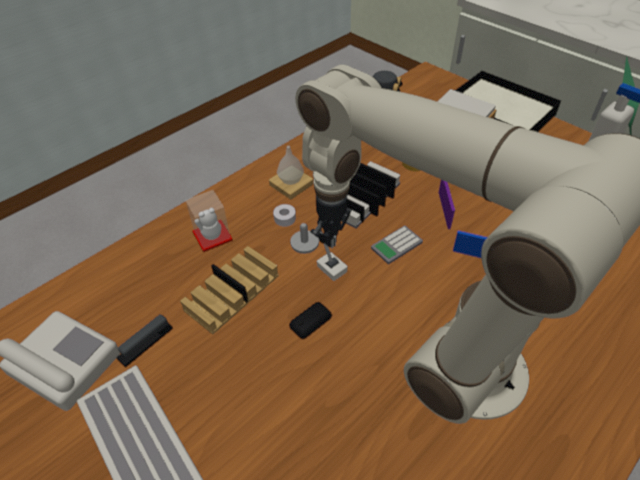

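The side view shows the lever at (327,250) leaning away under the fingers. Joint 6 is at its 180° limit, so I'll use the half-turned grasp later. First I press the lever a little further, then look.

Call:
servo_tool([
  {"offset":[0.02,0,0],"yaw":0,"claw":1},
  {"offset":[0.04,0,0],"yaw":0,"claw":1},
  {"offset":[0.04,0,0],"yaw":0,"claw":1},
])

```text
time: 5.32
ee_pos: [0.4503, 0.014, 0.1058]
tcp_rot: [-179.1, 0.0, 1.3]
wrist_force: [-0.9, -0.2, -0.1]
opening: -0.0001
grasp_force: 0.1
```

Call:
servo_tool([
  {"offset":[-0.3,0,0],"yaw":0,"claw":1},
  {"offset":[-0.5,0,0],"yaw":0,"claw":1},
  {"offset":[-0.7,0.3,-0.3],"yaw":0,"claw":1},
  {"offset":[-0.7,0.8,-0.8],"yaw":0,"claw":1},
  {"offset":[-0.7,0.8,-0.8],"yaw":0,"claw":1},
  {"offset":[-0.7,0.8,-0.8],"yaw":0,"claw":1},
])

```text
time: 6.08
ee_pos: [0.3823, -0.0691, 0.1846]
tcp_rot: [-179.1, -0.0, 1.2]
wrist_force: [0.2, -1.1, -1.0]
opening: 0.0003
grasp_force: 0.0
```

Call:
servo_tool([
  {"offset":[0,0,0],"yaw":-0.5,"claw":0.6},
  {"offset":[0,0,0],"yaw":-0.5,"claw":0.6},
  {"offset":[0,0,0],"yaw":-0.5,"claw":0.6},
  {"offset":[0,0,0],"yaw":-0.5,"claw":0.6},
  {"offset":[0,0,0],"yaw":-0.5,"claw":0.6},
  {"offset":[0,0,0],"yaw":-0.5,"claw":0.6},
  {"offset":[0,0,0],"yaw":-0.5,"claw":0.6},
  {"offset":[0,0,0],"yaw":-0.5,"claw":0.6},
  {"offset":[0,0,0],"yaw":-0.5,"claw":0.6},
  {"offset":[0,0,0],"yaw":-0.5,"claw":0.6},
  {"offset":[0,0,0],"yaw":-0.5,"claw":0.6},
])

```text
time: 7.45
ee_pos: [0.3819, -0.0683, 0.1839]
tcp_rot: [-179.9, -0.9, 91.3]
wrist_force: [0.2, 0.4, 0.3]
opening: 0.0343
grasp_force: 0.0
```

Call:
servo_tool([
  {"offset":[0,0,0],"yaw":-0.5,"claw":0.6},
  {"offset":[0,0,0],"yaw":-0.5,"claw":0.6},
  {"offset":[0,0,0],"yaw":-0.5,"claw":0.6},
  {"offset":[0,0,0],"yaw":-0.5,"claw":0.6},
  {"offset":[0,0,0],"yaw":-0.5,"claw":0.6},
  {"offset":[0,0,0],"yaw":-0.5,"claw":0.6},
  {"offset":[0,0,0],"yaw":-0.5,"claw":0.6},
  {"offset":[0,0,0],"yaw":-0.5,"claw":0.6},
  {"offset":[0,0,0],"yaw":-0.5,"claw":0.6},
  {"offset":[0,0,0],"yaw":-0.5,"claw":0.6},
  {"offset":[0,0,0],"yaw":-0.5,"claw":0.6},
])

```text
time: 8.82
ee_pos: [0.382, -0.0687, 0.1844]
tcp_rot: [179.1, -0.0, -178.8]
wrist_force: [0.9, 0.2, -0.4]
opening: 0.0343
grasp_force: 0.0
```

Run:
```python
from h import *
from scipy.optimize import least_squares
for n in('top','side'):
    p,d=snap(n,n[0]+'2'); C=cloud(n,d)
    m=(C[...,2]>.085)&(C[...,2]<.115)&(abs(C[...,0]-.45)<.06)&(abs(C[...,1]-.02)<.03)&(p.max(2)<70); P=C[m]
    print(n,len(P))
    if len(P)>20:
        r=least_squares(lambda c:np.linalg.norm(P-c,axis=1)-.013,P.mean(0)-[0,0,.01],loss='soft_l1',f_scale=.002); print(r.x.round(4))
plan((380,-160,190,180),(470,-250,190,187.9),(565,-287.5,190,187.9),(567.2,-288.7,110,187.9),(567.2,-288.7,74,187.9))
o=get_obs(); print(o['opening'],o['ee_pos'],o['q'].round(1))
```

```text
top 55
[0.4706 0.0167 0.0926]
side 62
[0.4734 0.0171 0.092 ]
(380, -160, 190, 180) off [0.04, -0.912, -0.055] yaw 0.0069
(470, -250, 190, 187.9) off [-0.9, -0.9, -0.0] yaw -0.0439
(565, -287.5, 190, 187.9) off [-0.889, -0.502, -0.0] yaw -0.0
(567.2, -288.7, 110, 187.9) off [-0.02, -0.015, 0.8] yaw -0.0
(567.2, -288.7, 74, 187.9) off [0.0, -0.0, 0.36] yaw -0.0
0.03424166975885664 [ 0.3820438  -0.0687412   0.18450599] [-10.8 -18.  -18.4  89.8   0.9 -12. ]
```

The lever ball now sits at (0.472, 0.017) and z 0.092, its end-of-swing height, so the dock is OFF. Next I go to the first large phone.

```bash
cat >> h.py <<'E'
def plan(*W):
    o=get_obs(); R=Ro.from_euler('xyz',o['tcp_rot'],degrees=True); s=np.array(o['ee_pos'])*1000; y=o['tcp_rot'][2]
    for w in W:
        off=R.inv().apply(np.array(w[:3])-s)/100; dy=-((w[3]-y+180)%360-180)
        print(w,'off',np.round(off,3).tolist(),'yaw',round(dy/180,4)); s=np.array(w[:3]); y=w[3]; R=R*Ro.from_euler('z',dy,degrees=True)
E
python3 - <<'E'
from h import *
plan((380,-160,190,180),(470,-250,190,187.9),(565,-287.5,190,187.9),(567.2,-288.5,110,187.9))
E
```

```text
(380, -160, 190, 180) off [0.04, -0.911, -0.069] yaw 0.0069
(470, -250, 190, 187.9) off [-0.9, -0.9, -0.015] yaw -0.0439
(565, -287.5, 190, 187.9) off [-0.889, -0.502, -0.006] yaw -0.0
(567.2, -288.5, 110, 187.9) off [-0.019, -0.025, 0.8] yaw -0.0
```

Call:
servo_tool([
  {"offset":[0.02,-0.45,-0.04],"yaw":0.007,"claw":0.6},
  {"offset":[0.04,-0.911,-0.069],"yaw":0.007,"claw":0.6},
  {"offset":[0.04,-0.911,-0.069],"yaw":0.007,"claw":0.6},
  {"offset":[0.04,-0.911,-0.069],"yaw":0.007,"claw":0.6},
])

```text
time: 9.43
ee_pos: [0.38, -0.1599, 0.1899]
tcp_rot: [179.1, -0.0, 180.0]
wrist_force: [0.2, -0.3, 0.5]
opening: 0.0344
grasp_force: 0.0
```

Call:
servo_tool([
  {"offset":[-0.3,-0.3,0],"yaw":-0.02,"claw":0.6},
  {"offset":[-0.6,-0.6,0],"yaw":-0.044,"claw":0.6},
  {"offset":[-0.9,-0.9,-0.015],"yaw":-0.044,"claw":0.6},
  {"offset":[-0.9,-0.9,-0.015],"yaw":-0.044,"claw":0.6},
])

```text
time: 9.93
ee_pos: [0.4717, -0.25, 0.1888]
tcp_rot: [179.0, 0.0, -172.0]
wrist_force: [-0.4, 0.3, -0.8]
opening: 0.0341
grasp_force: 0.0
```

Call:
servo_tool([
  {"offset":[-0.4,-0.25,0],"yaw":0,"claw":0.6},
  {"offset":[-0.889,-0.502,0],"yaw":0,"claw":0.6},
  {"offset":[-0.889,-0.502,0],"yaw":0,"claw":0.6},
  {"offset":[-0.889,-0.502,0],"yaw":0,"claw":0.6},
  {"offset":[-0.889,-0.502,0],"yaw":0,"claw":0.6},
])

```text
time: 10.55
ee_pos: [0.5645, -0.2865, 0.1909]
tcp_rot: [179.2, 0.2, -172.0]
wrist_force: [-0.5, -0.0, 0.1]
opening: 0.0342
grasp_force: 0.0
```

Run:
```python
from h import *
print(get_obs()['ee_pos'],get_obs()['tcp_rot'])
plan((567.2,-288.5,110,187.9),(567.2,-288.5,73,187.9))
```

```text
[ 0.56451394 -0.28649301  0.19087719] [ 1.79153961e+02  1.64805436e-01 -1.72000484e+02]
(567.2, -288.5, 110, 187.9) off [-0.021, -0.036, 0.808] yaw 0.0006
(567.2, -288.5, 73, 187.9) off [0.001, -0.005, 0.37] yaw -0.0
```

Call:
servo_tool([
  {"offset":[-0.021,-0.036,0.3],"yaw":0,"claw":0.6},
  {"offset":[-0.021,-0.036,0.6],"yaw":0,"claw":0.6},
  {"offset":[-0.021,-0.036,0.808],"yaw":0,"claw":0.6},
  {"offset":[-0.021,-0.036,0.808],"yaw":0,"claw":0.6},
  {"offset":[-0.021,-0.036,0.808],"yaw":0,"claw":0.6},
])

```text
time: 11.18
ee_pos: [0.5678, -0.2894, 0.1106]
tcp_rot: [179.2, 0.2, -172.0]
wrist_force: [-0.1, -0.7, 0.2]
opening: 0.0343
grasp_force: 0.0
```

Call:
servo_tool([
  {"offset":[0,-0.002,0.1],"yaw":0,"claw":0.6},
  {"offset":[0,-0.004,0.2],"yaw":0,"claw":0.6},
  {"offset":[0,-0.005,0.3],"yaw":0,"claw":0.6},
  {"offset":[0,-0.005,0.37],"yaw":0,"claw":0.6},
  {"offset":[0,-0.005,0.37],"yaw":0,"claw":0.6},
  {"offset":[0,-0.005,0.37],"yaw":0,"claw":0.6},
])

```text
time: 11.92
ee_pos: [0.568, -0.2894, 0.0719]
tcp_rot: [179.1, 0.1, -172.0]
wrist_force: [-0.5, -0.3, 0.1]
opening: 0.0343
grasp_force: 0.0
```

Call:
servo_tool([
  {"offset":[0,0,0],"yaw":0,"claw":0.95},
  {"offset":[0,0,0],"yaw":0,"claw":0.95},
  {"offset":[0,0,0],"yaw":0,"claw":0.95},
  {"offset":[0,0,0],"yaw":0,"claw":0.95},
  {"offset":[0,0,0],"yaw":0,"claw":0.95},
], squeeze=40)

```text
time: 12.55
ee_pos: [0.5681, -0.2895, 0.0721]
tcp_rot: [179.1, 0.1, -172.0]
wrist_force: [0.9, -1.9, 5.1]
opening: 0.0097
grasp_force: 41.0
```

Run:
```python
from h import *
plan((568,-289.5,172,188),(568,-191,185,188),(567,-92,185,186),(567,7,185,185.5),(567,106,185,185.5),(566.8,204,185,185.5),(566.8,212.5,120,185.5))
```

```text
(568, -289.5, 172, 188) off [-0.001, 0.015, -0.999] yaw -0.0002
(568, -191, 185, 188) off [-0.137, 0.977, -0.115] yaw 0.0
(567, -92, 185, 186) off [-0.128, 0.982, 0.015] yaw 0.0111
(567, 7, 185, 185.5) off [-0.103, 0.984, 0.015] yaw 0.0028
(567, 106, 185, 185.5) off [-0.095, 0.985, 0.015] yaw -0.0
(566.8, 204, 185, 185.5) off [-0.092, 0.976, 0.015] yaw -0.0
(566.8, 212.5, 120, 185.5) off [-0.007, 0.075, 0.651] yaw -0.0
```

Call:
servo_tool([
  {"offset":[0,0.003,-0.2],"yaw":0,"claw":0.95},
  {"offset":[0,0.006,-0.4],"yaw":0,"claw":0.95},
  {"offset":[0,0.01,-0.6],"yaw":0,"claw":0.95},
  {"offset":[0,0.012,-0.8],"yaw":0,"claw":0.95},
  {"offset":[0,0.015,-0.999],"yaw":0,"claw":0.95},
  {"offset":[0,0.015,-0.999],"yaw":0,"claw":0.95},
])

```text
time: 13.3
ee_pos: [0.5685, -0.2897, 0.1743]
tcp_rot: [179.2, 0.3, -172.0]
wrist_force: [0.1, -0.1, -0.9]
opening: 0.0095
grasp_force: 40.3
```

Call:
servo_tool([
  {"offset":[-0.05,0.33,-0.11],"yaw":0,"claw":0.95},
  {"offset":[-0.09,0.65,-0.115],"yaw":0,"claw":0.95},
  {"offset":[-0.137,0.977,-0.115],"yaw":0,"claw":0.95},
  {"offset":[-0.137,0.977,-0.115],"yaw":0,"claw":0.95},
])

```text
time: 13.8
ee_pos: [0.5676, -0.1889, 0.1844]
tcp_rot: [179.1, 0.1, -171.9]
wrist_force: [-0.7, -0.4, -2.3]
opening: 0.0097
grasp_force: 40.1
```

Call:
servo_tool([
  {"offset":[-0.04,0.33,0],"yaw":0.003,"claw":0.95},
  {"offset":[-0.08,0.65,0.01],"yaw":0.007,"claw":0.95},
  {"offset":[-0.128,0.982,0.015],"yaw":0.0111,"claw":0.95},
  {"offset":[-0.128,0.982,0.015],"yaw":0.0111,"claw":0.95},
])

```text
time: 14.3
ee_pos: [0.5667, -0.0906, 0.1843]
tcp_rot: [179.1, 0.0, -173.9]
wrist_force: [0.3, 0.6, -1.7]
opening: 0.0094
grasp_force: 40.1
```

Call:
servo_tool([
  {"offset":[-0.034,0.33,0],"yaw":0,"claw":0.95},
  {"offset":[-0.068,0.65,0.01],"yaw":0,"claw":0.95},
  {"offset":[-0.103,0.984,0.015],"yaw":0.003,"claw":0.95},
  {"offset":[-0.103,0.984,0.015],"yaw":0.003,"claw":0.95},
])

```text
time: 14.8
ee_pos: [0.5668, 0.0078, 0.1843]
tcp_rot: [179.1, 0.0, -174.5]
wrist_force: [-0.2, -0.2, -1.5]
opening: 0.0098
grasp_force: 40.1
```

Call:
servo_tool([
  {"offset":[-0.032,0.33,0],"yaw":0,"claw":0.95},
  {"offset":[-0.064,0.65,0.01],"yaw":0,"claw":0.95},
  {"offset":[-0.095,0.985,0.015],"yaw":0,"claw":0.95},
  {"offset":[-0.095,0.985,0.015],"yaw":0,"claw":0.95},
])

```text
time: 15.3
ee_pos: [0.5671, 0.1064, 0.1843]
tcp_rot: [179.1, 0.0, -174.5]
wrist_force: [0.1, -0.4, -2.7]
opening: 0.01
grasp_force: 40.2
```

Call:
servo_tool([
  {"offset":[-0.03,0.33,0],"yaw":0,"claw":0.95},
  {"offset":[-0.06,0.65,0.01],"yaw":0,"claw":0.95},
  {"offset":[-0.092,0.976,0.015],"yaw":0,"claw":0.95},
  {"offset":[-0.092,0.976,0.015],"yaw":0,"claw":0.95},
  {"offset":[-0.092,0.976,0.015],"yaw":0,"claw":0.95},
])

```text
time: 15.92
ee_pos: [0.5671, 0.2027, 0.1845]
tcp_rot: [179.1, 0.0, -174.6]
wrist_force: [-0.3, -0.4, -1.8]
opening: 0.0092
grasp_force: 40.1
```

```bash
cat >> h.py <<'E'
def held(tag,dz):
    "rect + lean of the black plate around the TCP, from both views"
    e=get_obs()['ee_pos']
    for n in('top','side'):
        p,d=snap(n,tag+n[0]); C=cloud(n,d); D=C-e
        m=(abs(D[...,0])<.1)&(abs(D[...,1])<.03)&(D[...,2]<.02)&(D[...,2]>-.075+dz)&(p.max(2)<80)
        comps(n,p,d,m,40)
E
python3 - <<'E'
from h import *
o=get_obs(); print(o['ee_pos'],o['tcp_rot'],o['opening'],o['grasp_force'])
held('h1',0)
plan((566.8,212.5,120,185.5),(566.8,212.5,105,185.5))
E
```

```text
[0.56713922 0.20265629 0.18453621] [ 1.79142300e+02  4.09955189e-02 -1.74606392e+02] 0.009211870119986842 40.14412343502045
side px [246. 244.] 745 z [0.1294 0.1662 0.2004] [567.5 203.8] [157.5  39.1] 15.6
(566.8, 212.5, 120, 185.5) off [-0.006, 0.089, 0.649] yaw -0.0008
(566.8, 212.5, 105, 185.5) off [0.0, -0.002, 0.15] yaw -0.0
```

Call:
servo_tool([
  {"offset":[-0.006,0.082,0.2],"yaw":0,"claw":0.95},
  {"offset":[-0.006,0.082,0.4],"yaw":0,"claw":0.95},
  {"offset":[-0.006,0.082,0.649],"yaw":0,"claw":0.95},
  {"offset":[-0.006,0.082,0.73],"yaw":0,"claw":0.95},
  {"offset":[-0.006,0.082,0.73],"yaw":0,"claw":0.95},
])

```text
time: 16.65
ee_pos: [0.5666, 0.2128, 0.1119]
tcp_rot: [179.1, 0.0, -174.6]
wrist_force: [1.3, -0.6, -1.2]
opening: 0.0095
grasp_force: 40.1
```

Run:
```python
from h import *
p,d=snap('side','s3'); cv2.imwrite('pics/s3c.png',cv2.resize(cv2.imread('pics/s3.png')[190:350,150:350],None,fx=3.5,fy=3.5,interpolation=cv2.INTER_CUBIC))
o=get_obs(); print(o['ee_pos'],o['tcp_rot'])
```

```text
[0.56687088 0.21309053 0.11268038] [ 1.79097903e+02  1.00074759e-01 -1.74590311e+02]
```

View pics/s3c.png

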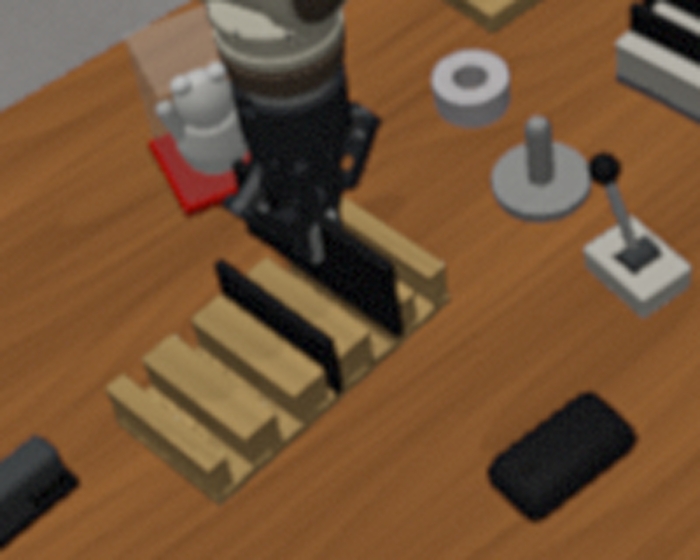

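The crop shows the phone hanging over the rack's second slot (320,270), beside the waiting phone (280,320), and the lever leaning away. I lower it gently.

Call:
servo_tool([
  {"offset":[0,-0.01,0.07],"yaw":0,"claw":0.95},
  {"offset":[0,-0.012,0.14],"yaw":0,"claw":0.95},
  {"offset":[0,-0.012,0.21],"yaw":0,"claw":0.95},
  {"offset":[0,-0.014,0.28],"yaw":0,"claw":0.95},
  {"offset":[0,-0.016,0.34],"yaw":0,"claw":0.95},
  {"offset":[0,-0.016,0.38],"yaw":0,"claw":0.95},
  {"offset":[0,-0.016,0.395],"yaw":0,"claw":0.95},
  {"offset":[0,-0.016,0.395],"yaw":0,"claw":0.95},
])

```text
time: 17.7
ee_pos: [0.5668, 0.2125, 0.0725]
tcp_rot: [179.1, 0.1, -174.6]
wrist_force: [-0.9, 0.9, -1.0]
opening: 0.0098
grasp_force: 40.2
```

Call:
servo_tool([
  {"offset":[0,0,0.01],"yaw":0,"claw":0.95},
  {"offset":[0,0,0.01],"yaw":0,"claw":0.95},
])

```text
time: 17.95
ee_pos: [0.5669, 0.2126, 0.0722]
tcp_rot: [179.1, 0.1, -174.6]
wrist_force: [-2.7, -0.7, 4.0]
opening: 0.0096
grasp_force: 40.9
```

Call:
servo_tool([
  {"offset":[0,0,0],"yaw":0,"claw":0.6},
  {"offset":[0,0,0],"yaw":0,"claw":0.6},
  {"offset":[0,0,0],"yaw":0,"claw":0.6},
  {"offset":[0,0,0],"yaw":0,"claw":0.6},
])

```text
time: 18.45
ee_pos: [0.5667, 0.2125, 0.0713]
tcp_rot: [179.1, 0.1, -174.6]
wrist_force: [0.6, -0.0, -0.4]
opening: 0.0343
grasp_force: 0.0
```

Call:
servo_tool([
  {"offset":[0,0.002,-0.15],"yaw":0,"claw":0.6},
  {"offset":[0,0.006,-0.4],"yaw":0,"claw":0.6},
  {"offset":[0,0.013,-0.8],"yaw":0,"claw":0.6},
  {"offset":[0,0.015,-1],"yaw":0,"claw":0.6},
  {"offset":[0,0.015,-1],"yaw":0,"claw":0.6},
  {"offset":[0,0.015,-1],"yaw":0,"claw":0.6},
])

```text
time: 19.2
ee_pos: [0.5664, 0.2123, 0.1707]
tcp_rot: [179.1, 0.0, -174.6]
wrist_force: [-0.4, 0.4, 0.0]
opening: 0.0341
grasp_force: 0.0
```

```bash
cat >> h.py <<'E'
def blacks(tag,ns=('top','side')):
    for n in ns:
        p,d=snap(n,tag+n[0]); C=cloud(n,d); x,y,z=C[...,0],C[...,1],C[...,2]
        comps(n,p,d,(x>.45)&(x<.68)&(abs(y)>.1)&(abs(y)<.42)&(z>.05)&(z<.098)&(p.max(2)<70),40)
E
python3 - <<'E'
from h import *
blacks('b1'); o=get_obs(); print(o['ee_pos'],o['tcp_rot'])
plan((565,110,175,186),(563,12,175,187),(563,-86,175,187.9),(562.5,-184,175,187.9),(562,-243,150,187.9),(562,-243,105,187.9),(562,-243,72.5,187.9))
E
```

```text
top px [412. 212.] 303 z [0.0536 0.0814 0.0904] [ 562.6 -240.9] [156.6   9.3] 7.7
top px [394. 217.] 287 z [0.0532 0.0822 0.0909] [ 550.6 -196.7] [156.1   8.8] 7.4
top px [376. 221.] 143 z [0.0534 0.0689 0.0758] [ 543.7 -150.4] [115.6   6.9] 8.0
side px [360. 187.] 1072 z [0.0528 0.0732 0.0887] [ 558.9 -219.9] [167.1  62.5] 8.3
side px [347. 202.] 236 z [0.0519 0.0639 0.0725] [ 545.9 -151. ] [120.5  13. ] 6.6
side px [241. 267.] 496 z [0.0526 0.0763 0.0889] [567.3 216.1] [160.7  11.5] 5.5
side px [228. 279.] 250 z [0.0524 0.0675 0.0736] [562.4 260. ] [116.8  10.7] 6.4
[0.56613328 0.21223392 0.17009315] [ 1.79138377e+02 -4.68645127e-02 -1.74561445e+02]
(565, 110, 175, 186) off [0.108, -1.016, -0.064] yaw -0.0031
(563, 12, 175, 187) off [0.122, -0.972, -0.015] yaw -0.0056
(563, -86, 175, 187.9) off [0.119, -0.973, -0.015] yaw -0.005
(562.5, -184, 175, 187.9) off [0.14, -0.97, -0.015] yaw -0.0
(562, -243, 150, 187.9) off [0.086, -0.587, 0.241] yaw -0.0
(562, -243, 105, 187.9) off [-0.0, -0.007, 0.45] yaw -0.0
(562, -243, 72.5, 187.9) off [-0.0, -0.005, 0.325] yaw -0.0
```

Call:
servo_tool([
  {"offset":[0.05,-0.45,-0.06],"yaw":0,"claw":0.6},
  {"offset":[0.1,-0.95,-0.064],"yaw":-0.003,"claw":0.6},
  {"offset":[0.108,-1,-0.064],"yaw":-0.003,"claw":0.6},
  {"offset":[0.108,-1,-0.064],"yaw":-0.003,"claw":0.6},
])

```text
time: 19.8
ee_pos: [0.5651, 0.1116, 0.1756]
tcp_rot: [179.1, 0.0, -174.1]
wrist_force: [-0.5, -0.0, 0.1]
opening: 0.0342
grasp_force: 0.0
```

Call:
servo_tool([
  {"offset":[0.06,-0.48,0],"yaw":-0.003,"claw":0.6},
  {"offset":[0.122,-0.988,-0.015],"yaw":-0.0056,"claw":0.6},
  {"offset":[0.122,-0.988,-0.015],"yaw":-0.0056,"claw":0.6},
])

```text
time: 20.18
ee_pos: [0.5635, 0.0108, 0.1758]
tcp_rot: [179.1, 0.1, -173.1]
wrist_force: [0.1, 0.4, 0.7]
opening: 0.0345
grasp_force: 0.0
```

Call:
servo_tool([
  {"offset":[0.06,-0.48,0],"yaw":-0.003,"claw":0.6},
  {"offset":[0.119,-0.973,-0.015],"yaw":-0.005,"claw":0.6},
  {"offset":[0.119,-0.973,-0.015],"yaw":-0.005,"claw":0.6},
])

```text
time: 20.55
ee_pos: [0.5638, -0.0868, 0.1757]
tcp_rot: [179.1, 0.1, -172.2]
wrist_force: [-0.2, 0.1, -0.2]
opening: 0.0342
grasp_force: 0.0
```

Call:
servo_tool([
  {"offset":[0.07,-0.48,0],"yaw":0,"claw":0.6},
  {"offset":[0.14,-0.97,-0.015],"yaw":0,"claw":0.6},
  {"offset":[0.14,-0.97,-0.015],"yaw":0,"claw":0.6},
])

```text
time: 20.92
ee_pos: [0.5634, -0.1845, 0.1754]
tcp_rot: [179.1, 0.1, -172.2]
wrist_force: [0.2, 0.7, 0.6]
opening: 0.0342
grasp_force: 0.0
```

Call:
servo_tool([
  {"offset":[0.04,-0.3,0.1],"yaw":0,"claw":0.6},
  {"offset":[0.086,-0.587,0.241],"yaw":0,"claw":0.6},
  {"offset":[0.086,-0.587,0.241],"yaw":0,"claw":0.6},
  {"offset":[0.086,-0.587,0.241],"yaw":0,"claw":0.6},
])

```text
time: 21.42
ee_pos: [0.5631, -0.2409, 0.1512]
tcp_rot: [179.1, 0.1, -172.0]
wrist_force: [0.3, 0.7, 0.3]
opening: 0.034
grasp_force: 0.0
```

Run:
```python
from h import *
o=get_obs(); print(o['ee_pos'],o['tcp_rot'])
plan((562.5,-242.8,105,187.9),(562.5,-242.8,72,187.9))
```

```text
[ 0.5630513  -0.24093407  0.15123195] [ 1.79077743e+02  1.02318750e-01 -1.72029806e+02]
(562.5, -242.8, 105, 187.9) off [0.009, -0.025, 0.462] yaw 0.0004
(562.5, -242.8, 72, 187.9) off [0.001, -0.005, 0.33] yaw -0.0
```

Call:
servo_tool([
  {"offset":[0.009,-0.02,0.15],"yaw":0,"claw":0.6},
  {"offset":[0.009,-0.02,0.3],"yaw":0,"claw":0.6},
  {"offset":[0.009,-0.02,0.462],"yaw":0,"claw":0.6},
  {"offset":[0.009,-0.02,0.56],"yaw":0,"claw":0.6},
  {"offset":[0.009,-0.022,0.66],"yaw":0,"claw":0.6},
  {"offset":[0.009,-0.024,0.75],"yaw":0,"claw":0.6},
  {"offset":[0.009,-0.025,0.79],"yaw":0,"claw":0.6},
  {"offset":[0.009,-0.025,0.79],"yaw":0,"claw":0.6},
])

```text
time: 22.42
ee_pos: [0.5618, -0.2442, 0.0719]
tcp_rot: [179.1, 0.1, -172.1]
wrist_force: [-0.1, 0.3, 0.1]
opening: 0.0342
grasp_force: 0.0
```

Call:
servo_tool([
  {"offset":[0,0,0],"yaw":0,"claw":0.95},
  {"offset":[0,0,0],"yaw":0,"claw":0.95},
  {"offset":[0,0,0],"yaw":0,"claw":0.95},
  {"offset":[0,0,0],"yaw":0,"claw":0.95},
  {"offset":[0,0,0],"yaw":0,"claw":0.95},
], squeeze=40)

```text
time: 23.05
ee_pos: [0.5622, -0.2444, 0.0726]
tcp_rot: [179.2, 0.1, -172.1]
wrist_force: [0.0, -1.0, 5.6]
opening: 0.0093
grasp_force: 40.8
```

Run:
```python
from h import *
o=get_obs(); print(o['ee_pos'],o['tcp_rot'])
x,y=o['ee_pos'][:2]*1000
plan((x,y,170,188),(564,-145,185,188),(566,-47,185,186),(568,51,185,185.5),(570,148,185,185.5),(570.8,165.8,112,185.5))
```

```text
[ 0.56220113 -0.24438014  0.07261399] [ 1.79151881e+02  1.48455516e-01 -1.72118971e+02]
(np.float64(562.2011281233039), np.float64(-244.38013756547033), 170, 188) off [-0.003, 0.014, -0.974] yaw -0.0007
(564, -145, 185, 188) off [-0.157, 0.984, -0.135] yaw 0.0
(566, -47, 185, 186) off [-0.156, 0.968, 0.015] yaw 0.0111
(568, 51, 185, 185.5) off [-0.122, 0.972, 0.015] yaw 0.0028
(570, 148, 185, 185.5) off [-0.113, 0.964, 0.015] yaw -0.0
(570.8, 165.8, 112, 185.5) off [-0.024, 0.166, 0.733] yaw -0.0
```

Call:
servo_tool([
  {"offset":[0,0.003,-0.2],"yaw":0,"claw":0.95},
  {"offset":[0,0.006,-0.4],"yaw":0,"claw":0.95},
  {"offset":[0,0.01,-0.6],"yaw":0,"claw":0.95},
  {"offset":[0,0.012,-0.8],"yaw":0,"claw":0.95},
  {"offset":[-0.003,0.015,-0.974],"yaw":0,"claw":0.95},
  {"offset":[-0.003,0.015,-0.974],"yaw":0,"claw":0.95},
])

```text
time: 23.8
ee_pos: [0.5626, -0.2443, 0.1712]
tcp_rot: [179.2, 0.2, -172.1]
wrist_force: [-0.2, -0.9, -2.7]
opening: 0.0096
grasp_force: 39.9
```

Call:
servo_tool([
  {"offset":[-0.05,0.33,-0.12],"yaw":0,"claw":0.95},
  {"offset":[-0.1,0.65,-0.13],"yaw":0,"claw":0.95},
  {"offset":[-0.157,0.984,-0.135],"yaw":0,"claw":0.95},
  {"offset":[-0.157,0.984,-0.135],"yaw":0,"claw":0.95},
])

```text
time: 24.3
ee_pos: [0.5639, -0.1428, 0.1839]
tcp_rot: [179.1, 0.0, -172.0]
wrist_force: [0.0, -0.6, -1.7]
opening: 0.0094
grasp_force: 39.9
```

Call:
servo_tool([
  {"offset":[-0.05,0.33,0],"yaw":0.003,"claw":0.95},
  {"offset":[-0.1,0.65,0.01],"yaw":0.007,"claw":0.95},
  {"offset":[-0.156,0.968,0.015],"yaw":0.0111,"claw":0.95},
  {"offset":[-0.156,0.968,0.015],"yaw":0.0111,"claw":0.95},
])

```text
time: 24.8
ee_pos: [0.5661, -0.0456, 0.1839]
tcp_rot: [179.1, 0.0, -174.0]
wrist_force: [0.8, -0.5, -1.6]
opening: 0.0098
grasp_force: 39.9
```

Call:
servo_tool([
  {"offset":[-0.04,0.33,0],"yaw":0,"claw":0.95},
  {"offset":[-0.08,0.65,0.01],"yaw":0,"claw":0.95},
  {"offset":[-0.122,0.972,0.015],"yaw":0.003,"claw":0.95},
  {"offset":[-0.122,0.972,0.015],"yaw":0.003,"claw":0.95},
])

```text
time: 25.3
ee_pos: [0.5684, 0.0517, 0.184]
tcp_rot: [179.1, 0.0, -174.6]
wrist_force: [0.3, -0.5, -1.4]
opening: 0.0097
grasp_force: 39.9
```

Call:
servo_tool([
  {"offset":[-0.04,0.33,0],"yaw":0,"claw":0.95},
  {"offset":[-0.08,0.65,0.01],"yaw":0,"claw":0.95},
  {"offset":[-0.113,0.964,0.015],"yaw":0,"claw":0.95},
  {"offset":[-0.113,0.964,0.015],"yaw":0,"claw":0.95},
])

```text
time: 25.8
ee_pos: [0.5709, 0.1484, 0.184]
tcp_rot: [179.1, 0.0, -174.6]
wrist_force: [-0.6, 0.1, -1.9]
opening: 0.0094
grasp_force: 39.9
```

Call:
servo_tool([
  {"offset":[-0.024,0.166,0.1],"yaw":0,"claw":0.95},
  {"offset":[-0.024,0.166,0.3],"yaw":0,"claw":0.95},
  {"offset":[-0.024,0.166,0.5],"yaw":0,"claw":0.95},
  {"offset":[-0.024,0.166,0.65],"yaw":0,"claw":0.95},
  {"offset":[-0.024,0.166,0.733],"yaw":0,"claw":0.95},
  {"offset":[-0.024,0.166,0.733],"yaw":0,"claw":0.95},
  {"offset":[-0.024,0.166,0.733],"yaw":0,"claw":0.95},
])

```text
time: 26.68
ee_pos: [0.5718, 0.1662, 0.1123]
tcp_rot: [179.1, 0.1, -174.7]
wrist_force: [-0.6, -0.6, -1.3]
opening: 0.0096
grasp_force: 39.9
```

Run:
```python
from h import *
o=get_obs(); print(o['ee_pos'],o['tcp_rot'],o['opening'])
held('h2',0)
plan((570.8,165.8,72.3,185.5))
```

```text
[0.57184306 0.16621269 0.11229848] [ 1.79095894e+02  1.19276369e-01 -1.74655013e+02] 0.009606686059875918
side px [232. 229.] 41 z [0.1061 0.1243 0.13  ] [642.7 174.5] [25.5  9.5] 5.9
side px [259. 255.] 660 z [0.0551 0.0917 0.1283] [573.9 168.8] [157.8  36.6] 16.0
(570.8, 165.8, 72.3, 185.5) off [0.012, -0.01, 0.4] yaw -0.0008
```

Call:
servo_tool([
  {"offset":[0.01,-0.005,0.07],"yaw":0,"claw":0.95},
  {"offset":[0.012,-0.006,0.14],"yaw":0,"claw":0.95},
  {"offset":[0.012,-0.008,0.21],"yaw":0,"claw":0.95},
  {"offset":[0.012,-0.01,0.28],"yaw":0,"claw":0.95},
  {"offset":[0.012,-0.01,0.34],"yaw":0,"claw":0.95},
  {"offset":[0.012,-0.01,0.38],"yaw":0,"claw":0.95},
  {"offset":[0.012,-0.01,0.4],"yaw":0,"claw":0.95},
  {"offset":[0.012,-0.01,0.4],"yaw":0,"claw":0.95},
])

```text
time: 27.78
ee_pos: [0.5704, 0.1658, 0.0726]
tcp_rot: [179.1, 0.1, -174.7]
wrist_force: [-4.1, -1.4, 5.1]
opening: 0.0097
grasp_force: 40.9
```

Call:
servo_tool([
  {"offset":[0,0,0.005],"yaw":0,"claw":0.95},
  {"offset":[0,0,0.005],"yaw":0,"claw":0.95},
])

```text
time: 28.02
ee_pos: [0.5704, 0.1658, 0.0726]
tcp_rot: [179.1, 0.1, -174.6]
wrist_force: [-5.7, -0.9, 9.3]
opening: 0.0092
grasp_force: 41.7
```

Call:
servo_tool([
  {"offset":[0,0,0],"yaw":0,"claw":0.6},
  {"offset":[0,0,0],"yaw":0,"claw":0.6},
  {"offset":[0,0,0],"yaw":0,"claw":0.6},
  {"offset":[0,0,0],"yaw":0,"claw":0.6},
])

```text
time: 28.52
ee_pos: [0.5704, 0.1657, 0.0709]
tcp_rot: [179.1, 0.1, -174.7]
wrist_force: [0.6, 0.3, -0.7]
opening: 0.034
grasp_force: 0.0
```

Call:
servo_tool([
  {"offset":[0,0.002,-0.15],"yaw":0,"claw":0.6},
  {"offset":[0,0.006,-0.4],"yaw":0,"claw":0.6},
  {"offset":[0,0.013,-0.8],"yaw":0,"claw":0.6},
  {"offset":[0,0.015,-1],"yaw":0,"claw":0.6},
  {"offset":[0,0.015,-1],"yaw":0,"claw":0.6},
  {"offset":[0,0.015,-1],"yaw":0,"claw":0.6},
])

```text
time: 29.28
ee_pos: [0.5701, 0.1656, 0.1704]
tcp_rot: [179.1, 0.0, -174.7]
wrist_force: [-1.2, 0.2, -1.2]
opening: 0.0339
grasp_force: 0.0
```

Run:
```python
from h import *
blacks('b2',('side','top')); o=get_obs(); print(o['ee_pos'],o['tcp_rot'])
plan((568,68,175,186),(562,-29,175,187),(556,-126,175,187.9),(550.8,-197.2,140,187.9),(550.8,-197.2,105,187.9),(550.8,-197.2,72.5,187.9))
```

```text
side px [357. 191.] 548 z [0.0523 0.0729 0.0885] [ 553.2 -197.3] [160.5  19.2] 7.7
side px [346. 202.] 237 z [0.0519 0.0634 0.0731] [ 545.6 -150.4] [119.5  14.6] 7.7
side px [254. 255.] 499 z [0.0536 0.0755 0.0892] [571.9 169. ] [161.   11.7] 6.2
side px [242. 267.] 503 z [0.053  0.076  0.0888] [568.1 215.5] [162.5  12. ] 5.3
side px [229. 279.] 255 z [0.052  0.0669 0.0739] [563.7 259.8] [117.7  11.2] 5.7
top px [394. 217.] 281 z [0.055  0.0818 0.0907] [ 551.2 -196.4] [158.4   9. ] 7.8
top px [376. 221.] 140 z [0.0546 0.0688 0.0763] [ 543.3 -150.9] [116.7   6.4] 8.4
[0.56982047 0.16552215 0.16981588] [ 1.79127418e+02 -4.43485936e-02 -1.74650398e+02]
(568, 68, 175, 186) off [0.109, -0.968, -0.067] yaw -0.0036
(562, -29, 175, 187) off [0.161, -0.958, -0.015] yaw -0.0056
(556, -126, 175, 187.9) off [0.178, -0.955, -0.015] yaw -0.005
(550.8, -197.2, 140, 187.9) off [0.149, -0.703, 0.339] yaw -0.0
(550.8, -197.2, 105, 187.9) off [-0.0, -0.005, 0.35] yaw -0.0
(550.8, -197.2, 72.5, 187.9) off [-0.0, -0.005, 0.325] yaw -0.0
```

Call:
servo_tool([
  {"offset":[0.05,-0.45,-0.06],"yaw":0,"claw":0.6},
  {"offset":[0.109,-0.968,-0.067],"yaw":-0.0036,"claw":0.6},
  {"offset":[0.109,-0.968,-0.067],"yaw":-0.0036,"claw":0.6},
  {"offset":[0.109,-0.968,-0.067],"yaw":-0.0036,"claw":0.6},
])

```text
time: 29.88
ee_pos: [0.5682, 0.0682, 0.1755]
tcp_rot: [179.1, 0.0, -174.0]
wrist_force: [-0.5, 0.4, -0.2]
opening: 0.0343
grasp_force: 0.0
```

Call:
servo_tool([
  {"offset":[0.08,-0.48,0],"yaw":-0.003,"claw":0.6},
  {"offset":[0.161,-0.958,-0.015],"yaw":-0.0056,"claw":0.6},
  {"offset":[0.161,-0.958,-0.015],"yaw":-0.0056,"claw":0.6},
  {"offset":[0.161,-0.958,-0.015],"yaw":-0.0056,"claw":0.6},
])

```text
time: 30.38
ee_pos: [0.5625, -0.0279, 0.1759]
tcp_rot: [179.1, 0.1, -173.0]
wrist_force: [0.7, 0.3, 0.5]
opening: 0.0339
grasp_force: 0.0
```

Call:
servo_tool([
  {"offset":[0.09,-0.48,0],"yaw":-0.003,"claw":0.6},
  {"offset":[0.178,-0.955,-0.015],"yaw":-0.005,"claw":0.6},
  {"offset":[0.178,-0.955,-0.015],"yaw":-0.005,"claw":0.6},
  {"offset":[0.178,-0.955,-0.015],"yaw":-0.005,"claw":0.6},
])

```text
time: 30.88
ee_pos: [0.5567, -0.1245, 0.176]
tcp_rot: [179.1, 0.1, -172.0]
wrist_force: [0.3, 0.4, 0.0]
opening: 0.0341
grasp_force: 0.0
```

Call:
servo_tool([
  {"offset":[0.07,-0.35,0.1],"yaw":0,"claw":0.6},
  {"offset":[0.14,-0.7,0.25],"yaw":0,"claw":0.6},
  {"offset":[0.14,-0.703,0.339],"yaw":0,"claw":0.6},
  {"offset":[0.14,-0.703,0.339],"yaw":0,"claw":0.6},
  {"offset":[0.14,-0.703,0.339],"yaw":0,"claw":0.6},
])

```text
time: 31.5
ee_pos: [0.5527, -0.1954, 0.1418]
tcp_rot: [179.1, 0.1, -172.0]
wrist_force: [0.3, -0.0, 1.3]
opening: 0.0338
grasp_force: 0.0
```

Run:
```python
from h import *
o=get_obs(); print(o['ee_pos'],o['tcp_rot'])
plan((552,-197.6,105,187.9),(552,-197.6,72.5,187.9))
```

```text
[ 0.55267483 -0.19543507  0.14181128] [ 1.79115736e+02  1.34481198e-01 -1.71998142e+02]
(552, -197.6, 105, 187.9) off [0.011, -0.026, 0.368] yaw 0.0006
(552, -197.6, 72.5, 187.9) off [0.001, -0.005, 0.325] yaw -0.0
```

Call:
servo_tool([
  {"offset":[0.008,-0.015,0.12],"yaw":0,"claw":0.6},
  {"offset":[0.008,-0.015,0.25],"yaw":0,"claw":0.6},
  {"offset":[0.008,-0.015,0.368],"yaw":0,"claw":0.6},
  {"offset":[0.008,-0.015,0.46],"yaw":0,"claw":0.6},
  {"offset":[0.008,-0.018,0.56],"yaw":0,"claw":0.6},
  {"offset":[0.008,-0.02,0.65],"yaw":0,"claw":0.6},
  {"offset":[0.008,-0.02,0.69],"yaw":0,"claw":0.6},
  {"offset":[0.008,-0.02,0.69],"yaw":0,"claw":0.6},
])

```text
time: 32.5
ee_pos: [0.5516, -0.1978, 0.0719]
tcp_rot: [179.1, 0.1, -172.1]
wrist_force: [-0.2, -0.1, -0.1]
opening: 0.0342
grasp_force: 0.0
```

Call:
servo_tool([
  {"offset":[0,0,0],"yaw":0,"claw":0.95},
  {"offset":[0,0,0],"yaw":0,"claw":0.95},
  {"offset":[0,0,0],"yaw":0,"claw":0.95},
  {"offset":[0,0,0],"yaw":0,"claw":0.95},
  {"offset":[0,0,0],"yaw":0,"claw":0.95},
], squeeze=40)

```text
time: 33.12
ee_pos: [0.5519, -0.1979, 0.0726]
tcp_rot: [179.1, 0.1, -172.1]
wrist_force: [-0.8, 0.4, 4.3]
opening: 0.0094
grasp_force: 42.8
```

Run:
```python
from h import *
o=get_obs(); print(o['ee_pos'],o['tcp_rot'])
x,y=o['ee_pos'][:2]*1000
plan((x,y,170,188),(553,-100,185,188),(554,-2,185,186),(555,96,185,185.5),(556,194,185,185.5),(557,291,185,185.5),(557.6,303.3,112,185.5))
```

```text
[ 0.55188067 -0.19789718  0.07261152] [ 1.79131505e+02  1.36390910e-01 -1.72094764e+02]
(np.float64(551.8806651159314), np.float64(-197.89718373100783), 170, 188) off [-0.002, 0.015, -0.974] yaw -0.0005
(553, -100, 185, 188) off [-0.148, 0.97, -0.135] yaw 0.0
(554, -2, 185, 186) off [-0.146, 0.969, 0.015] yaw 0.0111
(555, 96, 185, 185.5) off [-0.112, 0.973, 0.015] yaw 0.0028
(556, 194, 185, 185.5) off [-0.104, 0.974, 0.015] yaw -0.0
(557, 291, 185, 185.5) off [-0.103, 0.964, 0.015] yaw -0.0
(557.6, 303.3, 112, 185.5) off [-0.016, 0.111, 0.732] yaw -0.0
```

Call:
servo_tool([
  {"offset":[0,0.003,-0.2],"yaw":0,"claw":0.95},
  {"offset":[0,0.006,-0.4],"yaw":0,"claw":0.95},
  {"offset":[0,0.01,-0.6],"yaw":0,"claw":0.95},
  {"offset":[0,0.012,-0.8],"yaw":0,"claw":0.95},
  {"offset":[-0.002,0.015,-0.974],"yaw":0,"claw":0.95},
  {"offset":[-0.002,0.015,-0.974],"yaw":0,"claw":0.95},
])

```text
time: 33.88
ee_pos: [0.5522, -0.198, 0.1706]
tcp_rot: [179.2, 0.2, -172.1]
wrist_force: [-0.1, 0.2, -1.5]
opening: 0.0095
grasp_force: 42.0
```

Call:
servo_tool([
  {"offset":[-0.05,0.33,-0.12],"yaw":0,"claw":0.95},
  {"offset":[-0.1,0.65,-0.13],"yaw":0,"claw":0.95},
  {"offset":[-0.148,0.97,-0.135],"yaw":0,"claw":0.95},
  {"offset":[-0.148,0.97,-0.135],"yaw":0,"claw":0.95},
])

```text
time: 34.38
ee_pos: [0.5528, -0.0982, 0.1837]
tcp_rot: [179.1, 0.0, -171.9]
wrist_force: [0.2, -1.2, -1.4]
opening: 0.0094
grasp_force: 41.9
```

Call:
servo_tool([
  {"offset":[-0.05,0.33,0],"yaw":0.003,"claw":0.95},
  {"offset":[-0.1,0.65,0.01],"yaw":0.007,"claw":0.95},
  {"offset":[-0.146,0.969,0.015],"yaw":0.0111,"claw":0.95},
  {"offset":[-0.146,0.969,0.015],"yaw":0.0111,"claw":0.95},
])

```text
time: 34.88
ee_pos: [0.554, -0.001, 0.1838]
tcp_rot: [179.1, 0.0, -174.0]
wrist_force: [-0.4, 0.1, -1.4]
opening: 0.0095
grasp_force: 41.9
```

Call:
servo_tool([
  {"offset":[-0.04,0.33,0],"yaw":0,"claw":0.95},
  {"offset":[-0.08,0.65,0.01],"yaw":0,"claw":0.95},
  {"offset":[-0.112,0.973,0.015],"yaw":0.003,"claw":0.95},
  {"offset":[-0.112,0.973,0.015],"yaw":0.003,"claw":0.95},
])

```text
time: 35.38
ee_pos: [0.5553, 0.0964, 0.1839]
tcp_rot: [179.1, 0.0, -174.5]
wrist_force: [0.3, -1.0, -1.9]
opening: 0.0098
grasp_force: 41.9
```

Call:
servo_tool([
  {"offset":[-0.04,0.33,0],"yaw":0,"claw":0.95},
  {"offset":[-0.08,0.65,0.01],"yaw":0,"claw":0.95},
  {"offset":[-0.104,0.974,0.015],"yaw":0,"claw":0.95},
  {"offset":[-0.104,0.974,0.015],"yaw":0,"claw":0.95},
])

```text
time: 35.88
ee_pos: [0.5567, 0.194, 0.184]
tcp_rot: [179.1, 0.0, -174.6]
wrist_force: [-0.3, -0.1, -1.3]
opening: 0.0094
grasp_force: 41.9
```

Call:
servo_tool([
  {"offset":[-0.04,0.33,0],"yaw":0,"claw":0.95},
  {"offset":[-0.08,0.65,0.01],"yaw":0,"claw":0.95},
  {"offset":[-0.103,0.964,0.015],"yaw":0,"claw":0.95},
  {"offset":[-0.103,0.964,0.015],"yaw":0,"claw":0.95},
  {"offset":[-0.103,0.964,0.015],"yaw":0,"claw":0.95},
])

```text
time: 36.5
ee_pos: [0.5582, 0.2892, 0.1845]
tcp_rot: [179.2, 0.0, -174.7]
wrist_force: [0.4, 0.6, -1.5]
opening: 0.0098
grasp_force: 41.9
```

Call:
servo_tool([
  {"offset":[-0.016,0.111,0.1],"yaw":0,"claw":0.95},
  {"offset":[-0.016,0.111,0.3],"yaw":0,"claw":0.95},
  {"offset":[-0.016,0.111,0.5],"yaw":0,"claw":0.95},
  {"offset":[-0.016,0.111,0.65],"yaw":0,"claw":0.95},
  {"offset":[-0.016,0.111,0.732],"yaw":0,"claw":0.95},
  {"offset":[-0.016,0.111,0.732],"yaw":0,"claw":0.95},
  {"offset":[-0.016,0.111,0.732],"yaw":0,"claw":0.95},
])

```text
time: 37.38
ee_pos: [0.5586, 0.3034, 0.1125]
tcp_rot: [179.1, 0.1, -174.6]
wrist_force: [-0.1, -0.2, -0.9]
opening: 0.0098
grasp_force: 42.0
```

Run:
```python
from h import *
o=get_obs(); print(o['ee_pos'],o['tcp_rot'],o['opening'])
held('h3',0)
plan((557.8,303.4,72.3,185.5))
```

```text
[0.55859335 0.30339244 0.11246814] [ 1.79083005e+02  1.15454015e-01 -1.74636838e+02] 0.009789373147464923
side px [222. 289.] 612 z [0.0565 0.1021 0.1288] [543.6 300.8] [126.5  38. ] 16.4
(557.8, 303.4, 72.3, 185.5) off [0.009, -0.006, 0.402] yaw -0.0008
```

Call:
servo_tool([
  {"offset":[0.005,-0.003,0.07],"yaw":0,"claw":0.95},
  {"offset":[0.009,-0.004,0.14],"yaw":0,"claw":0.95},
  {"offset":[0.009,-0.005,0.21],"yaw":0,"claw":0.95},
  {"offset":[0.009,-0.006,0.28],"yaw":0,"claw":0.95},
  {"offset":[0.009,-0.006,0.34],"yaw":0,"claw":0.95},
  {"offset":[0.009,-0.006,0.38],"yaw":0,"claw":0.95},
  {"offset":[0.009,-0.006,0.402],"yaw":0,"claw":0.95},
  {"offset":[0.009,-0.006,0.402],"yaw":0,"claw":0.95},
])

```text
time: 38.48
ee_pos: [0.5575, 0.3033, 0.0727]
tcp_rot: [179.1, 0.1, -174.6]
wrist_force: [-3.4, -2.3, 5.4]
opening: 0.0095
grasp_force: 42.9
```

Call:
servo_tool([
  {"offset":[0,0,0],"yaw":0,"claw":0.95},
  {"offset":[0,0,0],"yaw":0,"claw":0.95},
])

```text
time: 38.72
ee_pos: [0.5575, 0.3033, 0.0727]
tcp_rot: [179.1, 0.1, -174.6]
wrist_force: [-3.3, -1.7, 6.1]
opening: 0.0094
grasp_force: 42.9
```

On the slot floor; release, rise and check.

Call:
servo_tool([
  {"offset":[0,0,0],"yaw":0,"claw":0.6},
  {"offset":[0,0,0],"yaw":0,"claw":0.6},
  {"offset":[0,0,0],"yaw":0,"claw":0.6},
  {"offset":[0,0,0],"yaw":0,"claw":0.6},
])

```text
time: 39.22
ee_pos: [0.5574, 0.3032, 0.0714]
tcp_rot: [179.1, 0.1, -174.6]
wrist_force: [0.0, -0.4, -0.1]
opening: 0.0337
grasp_force: 0.0
```

Call:
servo_tool([
  {"offset":[0,0.002,-0.15],"yaw":0,"claw":0.6},
  {"offset":[0,0.006,-0.4],"yaw":0,"claw":0.6},
  {"offset":[0,0.013,-0.8],"yaw":0,"claw":0.6},
  {"offset":[0,0.015,-1],"yaw":0,"claw":0.6},
  {"offset":[0,0.015,-1],"yaw":0,"claw":0.6},
  {"offset":[0,0.015,-1],"yaw":0,"claw":0.6},
])

```text
time: 39.98
ee_pos: [0.5571, 0.303, 0.1708]
tcp_rot: [179.1, 0.0, -174.6]
wrist_force: [-0.0, -0.2, -0.6]
opening: 0.0345
grasp_force: 0.0
```

Run:
```python
from h import *
blacks('b3',('side','top')); o=get_obs(); print(o['ee_pos'],o['tcp_rot'])
for n in('side','top'):
    p=cv2.imread(f'pics/b3{n[0]}.png').astype(int); d=np.load(f'pics/b3{n[0]}.npy'); C=cloud(n,d); z=C[...,2]
    comps(n,p,d,(z>.022)&(z<.036)&(p.max(2)-p.min(2)<40)&(p.max(2)>90)&(abs(C[...,0]-.65)<.15)&(abs(C[...,1])<.12),60)
plan((490,220,180,185),(430,130,190,180),(400,60,190,180))
```

```text
side px [347. 202.] 233 z [0.0514 0.0643 0.0731] [ 546.1 -150.5] [117.9  11.5] 8.2
side px [255. 255.] 503 z [0.0534 0.0758 0.0888] [572.2 168.4] [160.6  12.7] 5.1
side px [242. 267.] 490 z [0.0534 0.0762 0.0891] [566.6 215.5] [157.5  12.1] 5.5
side px [228. 279.] 254 z [0.0521 0.0673 0.0736] [563.8 260.8] [120.   11.6] 5.1
side px [216. 289.] 487 z [0.0535 0.0776 0.0891] [557.3 305.7] [157.8  12.3] 6.4
top px [253. 210.] 239 z [0.0713 0.0858 0.0918] [569.8 165.1] [156.1  10.5] 4.6
top px [235. 213.] 275 z [0.0574 0.0851 0.091 ] [564.7 211.7] [155.4   9.2] 5.5
top px [217. 205.] 111 z [0.0598 0.0692 0.0761] [581.9 259.3] [75.3  9.7] 6.4
top px [376. 221.] 140 z [0.0559 0.068  0.0742] [ 543.2 -151.2] [116.4   6.5] 8.3
[0.55692064 0.30290056 0.17022167] [ 1.79149109e+02 -4.07144235e-02 -1.74634208e+02]
side px [280. 206.] 236 z [0.0239 0.0292 0.033 ] [696.6 -26.4] [65.4 59.4] -40.9
top px [328. 168.] 341 z [0.0236 0.0289 0.0342] [695.3 -27.6] [64.1 61.7] -0.3
(490, 220, 180, 185) off [0.744, -0.761, -0.109] yaw 0.002
(430, 130, 190, 180) off [0.676, -0.843, -0.112] yaw 0.0278
(400, 60, 190, 180) off [0.3, -0.7, -0.01] yaw 0.0
```

View pics/b3s.png

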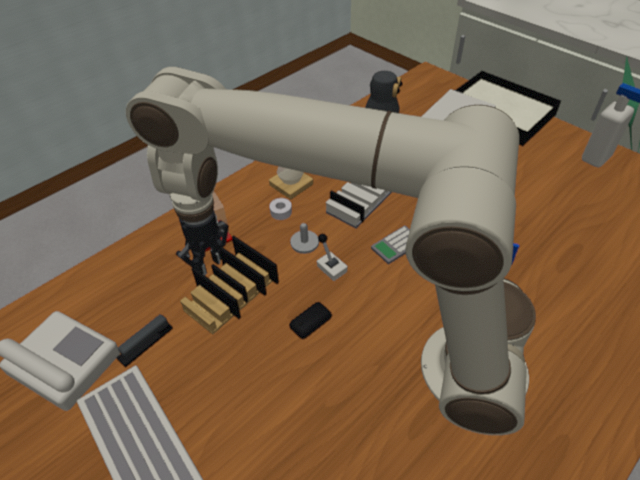

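The side view shows all the large phones standing in the rack (215–265, 255–290), with tops at 0.089 m and the middle along each slot within 2 mm. The ring has been knocked to about (0.696, -0.027), px (280,206). The lever goes back ON next, because it is on the way.

Run:
```python
from h import *
plan((530,206,185,182),(508,110,185,180),(506,17,160,180),(506,17,105,180))
for n in('side','top'):
    d=np.load(f'pics/b3{n[0]}.npy'); C=cloud(n,d); P=C[(C[...,2]>.01)&(C[...,2]<.17)&(abs(C[...,0]-.71)<.07)&(C[...,1]<-.065)&(C[...,1]>-.2)]
    for a,b in((.01,.03),(.05,.17)):
        Q=P[(P[:,2]>a)&(P[:,2]<b)]; print(n,a,len(Q),Q.min(0).round(3),Q.max(0).round(3)) if len(Q) else 0
```

```text
(530, 206, 185, 182) off [0.359, -0.937, -0.161] yaw 0.0187
(508, 110, 185, 180) off [0.253, -0.952, -0.014] yaw 0.0111
(506, 17, 160, 180) off [0.019, -0.934, 0.236] yaw 0.0
(506, 17, 105, 180) off [-0.001, -0.008, 0.55] yaw 0.0
side 0.01 380 [ 0.714 -0.183  0.01 ] [ 0.779 -0.079  0.03 ]
side 0.05 254 [ 0.725 -0.161  0.05 ] [ 0.779 -0.09   0.097]
top 0.01 492 [ 0.713 -0.183  0.01 ] [ 0.78  -0.083  0.03 ]
top 0.05 685 [ 0.724 -0.174  0.051] [ 0.78  -0.092  0.152]
```

Call:
servo_tool([
  {"offset":[0.1,-0.3,-0.16],"yaw":0.01,"claw":1},
  {"offset":[0.24,-0.62,-0.161],"yaw":0.0187,"claw":1},
  {"offset":[0.359,-0.937,-0.161],"yaw":0.0187,"claw":1},
  {"offset":[0.359,-0.937,-0.161],"yaw":0.0187,"claw":1},
])

```text
time: 40.58
ee_pos: [0.5298, 0.2046, 0.1856]
tcp_rot: [179.1, -0.0, -178.1]
wrist_force: [-0.5, 0.9, 0.2]
opening: -0.0001
grasp_force: 0.0
```

Call:
servo_tool([
  {"offset":[0.08,-0.32,0],"yaw":0.005,"claw":1},
  {"offset":[0.17,-0.64,0],"yaw":0.0111,"claw":1},
  {"offset":[0.253,-0.952,-0.014],"yaw":0.0111,"claw":1},
  {"offset":[0.253,-0.952,-0.014],"yaw":0.0111,"claw":1},
])

```text
time: 41.08
ee_pos: [0.5083, 0.1094, 0.1857]
tcp_rot: [179.1, -0.0, 179.9]
wrist_force: [1.0, -0.4, -0.3]
opening: -0.0
grasp_force: 0.0
```

Call:
servo_tool([
  {"offset":[0.01,-0.32,0],"yaw":0,"claw":1},
  {"offset":[0.02,-0.64,0.1],"yaw":0,"claw":1},
  {"offset":[0.019,-0.934,0.236],"yaw":0,"claw":1},
  {"offset":[0.019,-0.934,0.236],"yaw":0,"claw":1},
  {"offset":[0.019,-0.934,0.236],"yaw":0,"claw":1},
])

```text
time: 41.7
ee_pos: [0.5068, 0.0182, 0.1609]
tcp_rot: [179.1, -0.0, -180.0]
wrist_force: [0.2, 0.2, -0.1]
opening: 0.0003
grasp_force: 0.0
```

Call:
servo_tool([
  {"offset":[0,-0.005,0.2],"yaw":0,"claw":1},
  {"offset":[0,-0.008,0.4],"yaw":0,"claw":1},
  {"offset":[0,-0.008,0.55],"yaw":0,"claw":1},
  {"offset":[0,-0.008,0.55],"yaw":0,"claw":1},
])

```text
time: 42.2
ee_pos: [0.5061, 0.018, 0.1051]
tcp_rot: [179.1, -0.1, -179.9]
wrist_force: [0.5, -0.3, -0.1]
opening: 0.0004
grasp_force: 0.0
```

Call:
servo_tool([
  {"offset":[0.1,0,0],"yaw":0,"claw":1},
  {"offset":[0.2,0,0],"yaw":0,"claw":1},
  {"offset":[0.3,0,0],"yaw":0,"claw":1},
  {"offset":[0.4,0,0],"yaw":0,"claw":1},
  {"offset":[0.5,0,0],"yaw":0,"claw":1},
  {"offset":[0.6,0,0],"yaw":0,"claw":1},
  {"offset":[0.7,0,0],"yaw":0,"claw":1},
  {"offset":[0.76,0,0],"yaw":0,"claw":1},
  {"offset":[0.82,0,0],"yaw":0,"claw":1},
  {"offset":[0.86,0,0],"yaw":0,"claw":1},
  {"offset":[0.88,0,0],"yaw":0,"claw":1},
  {"offset":[0.88,0,0],"yaw":0,"claw":1},
])

```text
time: 43.7
ee_pos: [0.4218, 0.0172, 0.1064]
tcp_rot: [179.1, 0.4, 180.0]
wrist_force: [20.9, -0.8, -11.4]
opening: -0.0001
grasp_force: 10.3
```

Call:
servo_tool([
  {"offset":[0.02,0,0],"yaw":0,"claw":1},
  {"offset":[0.02,0,0],"yaw":0,"claw":1},
])

```text
time: 43.95
ee_pos: [0.4215, 0.0171, 0.1065]
tcp_rot: [179.1, 0.6, 180.0]
wrist_force: [29.9, 0.1, -17.6]
opening: -0.0
grasp_force: 15.1
```

Call:
servo_tool([
  {"offset":[-0.3,0,0],"yaw":0,"claw":1},
  {"offset":[-0.6,0,-0.1],"yaw":0,"claw":1},
  {"offset":[-0.9,0,-0.4],"yaw":0,"claw":0.5},
  {"offset":[-1,-0.1,-0.8],"yaw":0,"claw":0},
  {"offset":[-1,-0.2,-0.8],"yaw":0,"claw":0},
  {"offset":[-1,-0.2,-0.8],"yaw":0,"claw":0},
])

```text
time: 44.7
ee_pos: [0.5161, -0.0044, 0.1849]
tcp_rot: [179.1, -0.1, 180.0]
wrist_force: [0.2, -0.4, -0.2]
opening: 0.0723
grasp_force: 0.0
```

Call:
servo_tool([
  {"offset":[0,0,0],"yaw":0.5,"claw":0},
  {"offset":[0,0,0],"yaw":0.5,"claw":0},
  {"offset":[0,0,0],"yaw":0.5,"claw":0},
  {"offset":[0,0,0],"yaw":0.5,"claw":0},
  {"offset":[0,0,0],"yaw":0.5,"claw":0},
  {"offset":[0,0,0],"yaw":0.5,"claw":0},
  {"offset":[0,0,0],"yaw":0.5,"claw":0},
  {"offset":[0,0,0],"yaw":0.5,"claw":0},
  {"offset":[0,0,0],"yaw":0.5,"claw":0},
  {"offset":[0,0,0],"yaw":0.5,"claw":0},
  {"offset":[0,0,0],"yaw":0.5,"claw":0},
])

```text
time: 46.08
ee_pos: [0.5161, -0.0038, 0.185]
tcp_rot: [-179.9, -0.9, 90.1]
wrist_force: [-0.1, -0.4, 0.1]
opening: 0.0851
grasp_force: 0.0
```

```bash
cat >> h.py <<'E'
from scipy.optimize import least_squares
def ball(n,p,d):
    C=cloud(n,d); m=(C[...,2]>.085)&(C[...,2]<.115)&(abs(C[...,0]-.43)<.06)&(abs(C[...,1]-.02)<.03)&(p.max(2)<70); P=C[m]
    if len(P)>20: print(n,'ball',len(P),least_squares(lambda c:np.linalg.norm(P-c,axis=1)-.013,P.mean(0)-[0,0,.01],loss='soft_l1',f_scale=.002).x.round(4))
def rings(n,p,d,z0=.022,z1=.036):
    C=cloud(n,d); z=C[...,2]; p=p.astype(int)
    comps(n,p,d,(z>z0)&(z<z1)&(p.max(2)-p.min(2)<40)&(p.max(2)>90)&(abs(C[...,0]-.63)<.12)&(abs(C[...,1])<.12),60)
E
python3 - <<'E'
from h import *
for n in('top','side'):
    p,d=snap(n,n[0]+'5'); ball(n,p,d); rings(n,p,d)
o=get_obs(); print(o['ee_pos'],o['tcp_rot'],o['opening'],o['q'].round(1))
plan((605,-15,165,90),(695.5,-27,120,90),(695.5,-27,60,90),(695.5,-27,28,90))
E
```

```text
side ball 67 [0.3987 0.0223 0.0919]
side px [280. 207.] 243 z [0.0229 0.0286 0.0327] [697.2 -27.4] [65.4 61.7] -73.4
[ 0.51627638 -0.00390346  0.18530678] [-179.94842827   -0.89628786   90.06595568] 0.08528656162352884 [-0.9 -0.4 -3.  87.5  0.9 89. ]
(605, -15, 165, 90) off [-0.115, 0.887, 0.2] yaw 0.0004
(695.5, -27, 120, 90) off [-0.127, 0.905, 0.447] yaw 0.0
(695.5, -27, 60, 90) off [-0.009, 0.001, 0.6] yaw 0.0
(695.5, -27, 28, 90) off [-0.005, 0.0, 0.32] yaw 0.0
```

The lever ball is at (0.399, 0.022) and z 0.092, against its stop: ON. Next is the ring.

Call:
servo_tool([
  {"offset":[-0.05,0.4,0.1],"yaw":0,"claw":0},
  {"offset":[-0.115,0.887,0.2],"yaw":0,"claw":0},
  {"offset":[-0.115,0.887,0.2],"yaw":0,"claw":0},
  {"offset":[-0.115,0.887,0.2],"yaw":0,"claw":0},
])

```text
time: 46.68
ee_pos: [0.6048, -0.0151, 0.1651]
tcp_rot: [-179.9, -0.9, 90.0]
wrist_force: [-0.4, -0.1, -0.3]
opening: 0.0854
grasp_force: 0.0
```

Call:
servo_tool([
  {"offset":[-0.06,0.4,0.2],"yaw":0,"claw":0},
  {"offset":[-0.127,0.9,0.35],"yaw":0,"claw":0},
  {"offset":[-0.127,0.91,0.447],"yaw":0,"claw":0},
  {"offset":[-0.127,0.91,0.447],"yaw":0,"claw":0},
  {"offset":[-0.127,0.91,0.447],"yaw":0,"claw":0},
])

```text
time: 47.3
ee_pos: [0.6956, -0.027, 0.1228]
tcp_rot: [179.9, -0.9, 90.0]
wrist_force: [0.2, 0.3, -0.1]
opening: 0.0852
grasp_force: 0.0
```

Run:
```python
from h import *
p,d=snap('side','s6'); rings('side',p,d); p,d=snap('top','t6'); rings('top',p,d)
o=get_obs(); print(o['ee_pos'],o['tcp_rot'],o['opening'],o['q'].round(1))
plan((696,-27,60,90),(696,-27,28,90))
```

```text
side px [280. 206.] 238 z [0.0235 0.0287 0.0329] [696.8 -26.6] [64.3 59.6] -39.8
[ 0.69588493 -0.02701463  0.12282976] [179.86441918  -0.88977813  90.01546681] 0.08563418468994764 [-2.6 24.7 19.5 84.7  0.9 87.4]
(696, -27, 60, 90) off [-0.01, -0.0, 0.628] yaw 0.0001
(696, -27, 28, 90) off [-0.005, -0.001, 0.32] yaw 0.0
```

View pics/s6.png

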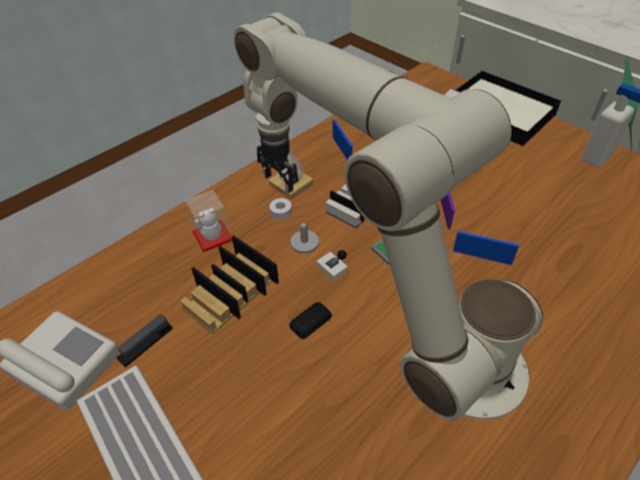

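The open gripper (275,165) stands over the ring (280,207), clear of the storm glass, and the lever (342,254) leans towards the robot. I lower and grip.

Call:
servo_tool([
  {"offset":[-0.003,0.002,0.2],"yaw":0,"claw":0},
  {"offset":[-0.007,0.002,0.4],"yaw":0,"claw":0},
  {"offset":[-0.01,0.002,0.6],"yaw":0,"claw":0},
  {"offset":[-0.012,0.002,0.7],"yaw":0,"claw":0},
  {"offset":[-0.014,0.002,0.8],"yaw":0,"claw":0},
  {"offset":[-0.015,0.002,0.88],"yaw":0,"claw":0},
  {"offset":[-0.015,0.002,0.94],"yaw":0,"claw":0},
  {"offset":[-0.015,0.002,0.94],"yaw":0,"claw":0},
  {"offset":[-0.015,0.002,0.94],"yaw":0,"claw":0},
])

```text
time: 48.52
ee_pos: [0.6966, -0.0272, 0.0269]
tcp_rot: [180.0, -0.9, 90.0]
wrist_force: [-0.9, -0.6, -0.1]
opening: 0.0853
grasp_force: 0.0
```

Call:
servo_tool([
  {"offset":[0,0,0],"yaw":0,"claw":0.4},
  {"offset":[0,0,0],"yaw":0,"claw":0.4},
  {"offset":[0,0,0],"yaw":0,"claw":0.4},
  {"offset":[0,0,0],"yaw":0,"claw":0.4},
  {"offset":[0,0,0],"yaw":0,"claw":0.4},
], squeeze=30)

```text
time: 49.15
ee_pos: [0.6967, -0.0273, 0.0274]
tcp_rot: [179.9, -0.9, 90.0]
wrist_force: [-1.4, 0.1, 6.1]
opening: 0.0637
grasp_force: 33.5
```

Run:
```python
from h import *
o=get_obs(); e=o['ee_pos']*1000; print(e,o['tcp_rot'],o['opening'],o['grasp_force'])
plan((e[0],e[1],e[2]+95,90),(604,0,140,90),(555.2,8,130,90),(555.2,8,95,90))
```

```text
[696.74586353 -27.25457079  27.43232819] [179.94778263  -0.89112095  89.99878513] 0.06369665127300198 33.52491157595068
(np.float64(696.7458635289598), np.float64(-27.254570794242404), np.float64(122.43232819182955), 90) off [0.015, 0.001, -0.95] yaw -0.0
(604, 0, 140, 90) off [0.275, -0.927, -0.172] yaw 0.0
(555.2, 8, 130, 90) off [0.078, -0.488, 0.101] yaw 0.0
(555.2, 8, 95, 90) off [-0.005, -0.0, 0.35] yaw 0.0
```

Call:
servo_tool([
  {"offset":[0.003,0,-0.2],"yaw":0,"claw":0.4},
  {"offset":[0.006,0,-0.45],"yaw":0,"claw":0.4},
  {"offset":[0.01,0,-0.7],"yaw":0,"claw":0.4},
  {"offset":[0.015,0.001,-0.95],"yaw":0,"claw":0.4},
  {"offset":[0.015,0.001,-0.95],"yaw":0,"claw":0.4},
])

```text
time: 49.78
ee_pos: [0.6976, -0.0272, 0.1247]
tcp_rot: [179.8, -0.9, 90.0]
wrist_force: [0.3, -0.8, -1.1]
opening: 0.064
grasp_force: 33.5
```

Call:
servo_tool([
  {"offset":[0.09,-0.3,-0.17],"yaw":0,"claw":0.4},
  {"offset":[0.18,-0.6,-0.17],"yaw":0,"claw":0.4},
  {"offset":[0.275,-0.927,-0.172],"yaw":0,"claw":0.4},
  {"offset":[0.275,-0.927,-0.172],"yaw":0,"claw":0.4},
])

```text
time: 50.28
ee_pos: [0.602, 0.0005, 0.1387]
tcp_rot: [-179.9, -0.9, 90.0]
wrist_force: [0.9, 0.6, -0.7]
opening: 0.0641
grasp_force: 33.7
```

Call:
servo_tool([
  {"offset":[0.04,-0.25,0],"yaw":0,"claw":0.4},
  {"offset":[0.078,-0.488,0.1],"yaw":0,"claw":0.4},
  {"offset":[0.078,-0.488,0.1],"yaw":0,"claw":0.4},
  {"offset":[0.078,-0.488,0.1],"yaw":0,"claw":0.4},
  {"offset":[0.078,-0.488,0.1],"yaw":0,"claw":0.4},
])

```text
time: 50.9
ee_pos: [0.5559, 0.0078, 0.1293]
tcp_rot: [-180.0, -0.9, 90.0]
wrist_force: [-0.5, -0.6, -1.6]
opening: 0.0638
grasp_force: 33.8
```

Run:
```python
from h import *
o=get_obs(); e=o['ee_pos']*1000; print(e,o['tcp_rot'],o['opening'],o['grasp_force'])
p,d=snap('side','s7'); rings('side',p,d,.115,.145); p,d=snap('top','t7'); rings('top',p,d,.115,.145)
for n in('s','t'):
    im=cv2.imread(f'pics/{n}7.png'); c=im[160:280,240:400]; cv2.imwrite(f'pics/{n}7c.png',cv2.resize(c,None,fx=4.5,fy=4.5,interpolation=cv2.INTER_CUBIC))
```

```text
[555.87464573   7.82827013 129.33009106] [-179.99824978   -0.89261456   89.99371858] 0.06382107920031323 33.767862897366285
side px [299. 213.] 260 z [0.1165 0.1294 0.1341] [558.6  15.3] [67.6 43.9] -37.2
```

View pics/s7c.png

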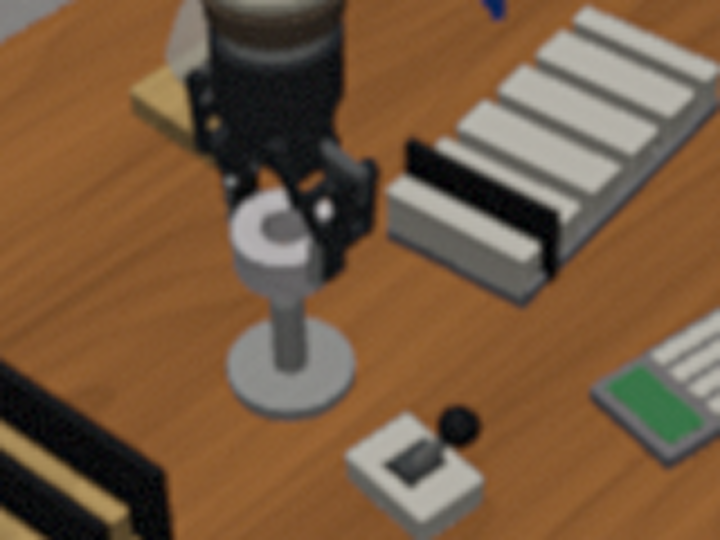

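Run:
```python
from h import *
z=.1293+.0026  # ring top: 30-27.4 mm above TCP
p=cv2.imread('pics/s7.png').astype(int)
print('bore px->', onplane('side',302.9,210.2,z).round(4))
C=cloud('side',np.load('pics/s7.npy'))
m=(p.max(2)-p.min(2)<40)&(p.max(2)>150)&(C[...,2]>.126)&(C[...,2]<.138)&(abs(C[...,0]-.556)<.05)&(abs(C[...,1]-.01)<.05)
P=C[m]; Q=np.round(P[:,:2]*1000); 
c=least_squares(lambda a:np.maximum(np.hypot(*(P[:,:2]-a).T)-.032,0)+np.maximum(.015-np.hypot(*(P[:,:2]-a).T),0),[.556,.008],loss='soft_l1',f_scale=.001).x
print(len(P),c.round(4)); plan((555.2,7.6,95,90),(555.2,7.6,39.8,90))
```

```text
bore px-> [0.5547 0.0077 0.1319]
136 [0.5563 0.0061]
(555.2, 7.6, 95, 90) off [-0.008, -0.004, 0.342] yaw -0.0
(555.2, 7.6, 39.8, 90) off [-0.009, 0.0, 0.552] yaw 0.0
```

The crop shows the bore at px (303,210), which gives (0.555, 0.008) and agrees with the post. I lower it slowly.

Call:
servo_tool([
  {"offset":[-0.003,-0.006,0.12],"yaw":0,"claw":0.4},
  {"offset":[-0.004,-0.006,0.2],"yaw":0,"claw":0.4},
  {"offset":[-0.005,-0.006,0.26],"yaw":0,"claw":0.4},
  {"offset":[-0.006,-0.006,0.32],"yaw":0,"claw":0.4},
  {"offset":[-0.007,-0.006,0.38],"yaw":0,"claw":0.4},
  {"offset":[-0.007,-0.006,0.38],"yaw":0,"claw":0.4},
])

```text
time: 51.75
ee_pos: [0.5543, 0.0079, 0.0908]
tcp_rot: [-180.0, -0.9, 90.0]
wrist_force: [1.4, -0.0, -0.9]
opening: 0.0639
grasp_force: 33.8
```

Call:
servo_tool([
  {"offset":[-0.001,0,0.08],"yaw":0,"claw":0.4},
  {"offset":[-0.003,0,0.16],"yaw":0,"claw":0.4},
  {"offset":[-0.004,0,0.24],"yaw":0,"claw":0.4},
  {"offset":[-0.005,0,0.32],"yaw":0,"claw":0.4},
  {"offset":[-0.006,0,0.4],"yaw":0,"claw":0.4},
  {"offset":[-0.007,0,0.46],"yaw":0,"claw":0.4},
  {"offset":[-0.007,0,0.49],"yaw":0,"claw":0.4},
  {"offset":[-0.007,0,0.49],"yaw":0,"claw":0.4},
])

```text
time: 52.75
ee_pos: [0.5543, 0.0079, 0.0421]
tcp_rot: [-180.0, -0.9, 90.0]
wrist_force: [1.5, -0.7, -1.4]
opening: 0.0635
grasp_force: 33.7
```

Call:
servo_tool([
  {"offset":[0,0,0.015],"yaw":0,"claw":0.4},
  {"offset":[0,0,0.025],"yaw":0,"claw":0.4},
  {"offset":[0,0,0.025],"yaw":0,"claw":0.4},
])

```text
time: 53.12
ee_pos: [0.5544, 0.008, 0.0398]
tcp_rot: [-180.0, -0.9, 90.0]
wrist_force: [2.0, -1.5, -1.4]
opening: 0.0635
grasp_force: 33.8
```

Call:
servo_tool([
  {"offset":[0,0,0],"yaw":0,"claw":0},
  {"offset":[0,0,0],"yaw":0,"claw":0},
  {"offset":[0,0,0],"yaw":0,"claw":0},
  {"offset":[0,0,0],"yaw":0,"claw":0},
])

```text
time: 53.62
ee_pos: [0.5543, 0.008, 0.0398]
tcp_rot: [-180.0, -0.9, 90.0]
wrist_force: [-2.1, 0.2, 0.2]
opening: 0.0855
grasp_force: 0.0
```

Call:
servo_tool([
  {"offset":[0.002,0,-0.15],"yaw":0,"claw":0},
  {"offset":[0.006,0,-0.4],"yaw":0,"claw":0},
  {"offset":[0.01,0,-0.7],"yaw":0,"claw":0},
  {"offset":[0.015,0,-1],"yaw":0,"claw":0},
  {"offset":[0.015,0,-1],"yaw":0,"claw":0},
  {"offset":[0.015,0,-1],"yaw":0,"claw":0},
])

```text
time: 54.38
ee_pos: [0.5543, 0.0079, 0.1398]
tcp_rot: [-180.0, -0.9, 90.0]
wrist_force: [0.7, 0.3, -0.3]
opening: 0.0854
grasp_force: 0.0
```

Call:
servo_tool([
  {"offset":[0,-0.3,-0.3],"yaw":0,"claw":0},
  {"offset":[0,-0.6,-0.6],"yaw":0,"claw":0},
  {"offset":[0,-1,-1],"yaw":0,"claw":0},
  {"offset":[0,-1,-1],"yaw":0,"claw":0},
  {"offset":[0,-1,-1],"yaw":0,"claw":0},
])

```text
time: 55.0
ee_pos: [0.4545, 0.0063, 0.2389]
tcp_rot: [-179.9, -0.9, 90.0]
wrist_force: [-0.1, 0.2, -0.2]
opening: 0.0854
grasp_force: 0.0
```

Run:
```python
from h import *
for n in('side','top'):
    p,d=snap(n,n[0]+'8'); rings(n,p,d,.034,.048); ball(n,p,d)
blacks('b9')
```

```text
side px [305. 236.] 243 z [0.0354 0.0405 0.0448] [552.5   7.9] [62.3 62. ] 40.2
side ball 64 [0.3986 0.0224 0.0918]
top px [253. 210.] 225 z [0.0733 0.086  0.0917] [569.4 165.3] [156.5   9.9] 4.8
top px [235. 213.] 274 z [0.0596 0.0859 0.0914] [564.7 211.7] [157.1   8.9] 5.5
top px [199. 216.] 330 z [0.0575 0.0842 0.0914] [555.5 302.8] [155.2  11.5] 5.3
top px [217. 214.] 176 z [0.0592 0.07   0.0756] [561.7 256.8] [117.2   9.6] 6.5
top px [376. 221.] 133 z [0.0542 0.0691 0.0765] [ 543.6 -150.6] [116.7   6. ] 8.8
side px [335. 196.] 72 z [0.0511 0.0644 0.0727] [ 584.7 -143.8] [37.1 13.3] -8.0
side px [357. 207.] 94 z [0.0509 0.0606 0.0737] [ 509.9 -153.7] [46.2 12.6] 17.0
side px [255. 255.] 503 z [0.0528 0.0756 0.0892] [572.9 168.2] [161.1  11.9] 5.4
side px [242. 267.] 498 z [0.0527 0.0759 0.0892] [565.3 215.5] [161.3  12.4] 6.6
side px [228. 279.] 250 z [0.0518 0.0672 0.0743] [563.5 259.9] [117.2  10.6] 5.9
side px [215. 289.] 484 z [0.053  0.0776 0.0891] [557. 306.] [159.8  10.5] 6.1
```

View pics/s8.png

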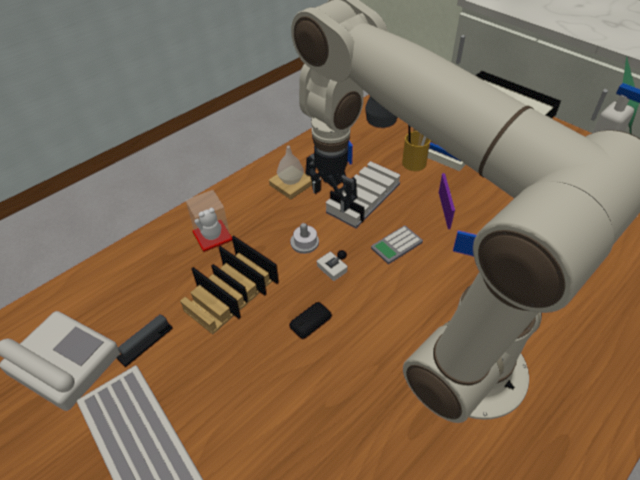

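The side view shows the ring on the stand (305,236) with its top at 0.041 m, so it is down on the foot. The lever (342,254) is ON, the three large phones stand in the rack, and the compacts are where they were. I hand the job in.

```bash
python3 -c "
from workcell import *
print(job_done())"
```

```text
the job is handed in; nothing more can be done
None
```

I handed the job in after about 55 s of robot time: the three large phones stand in the rack, the ring is on the stand's foot, the dock is back on, and the two compact phones are where they were; no verdict came back.

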